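# Stand the fresh gas cylinder up and put it in the soldering cell's green bay

### The arm

A 7-joint arm with a two-finger parallel gripper is mounted at the origin on the work surface. World frame = base frame: x ahead of the robot, y to its left, z up, the work surface at z = 0. Lengths are in mm, angles in rad, forces in N, time in s.
With the tool pointing down it reaches from about 400 to 875 mm from the base axis. Payload 4.4 kg.
Tool frame: the origin (TCP) lies on the centre line of the jaws, within the pads' length; the fingertips stand 25 mm ahead of it and the grasp point (between the pads) lies 6 mm ahead of it; z points along the fingers, x is the direction in which the jaws open and shut, and the axes are right-handed (so a half turn about z gives the same grasp; the last joint's range is limited). The gripper opens to 85 mm and grips with 20 to 120 N. Pads are 22 mm wide; open, the fingers measure 114 mm over their backs; the gripper's body (76 mm by 85 mm) begins 54 mm behind the grasp point. The pads swing forward as they close: fully open they stand 13 mm farther back than shut.
Start: joints at [-1.19, 0.628, 0.038, 1.517, -0.027, 0.996, -0.02], TCP at [280.833, 586.217, 256.313] pointing down, gripper open.
Joint ranges: [-3.06, 3.06], [-0.37, 2.12], [-1.25, 1.32], [0.18, 2.47], [-1.1, 4.24], [0.23, 1.98], [-2.94, 2.94]. Speed limits (rad/s): [2.57, 2.57, 3.14, 3.14, 3.14, 3.14, 3.14].

### API

Orientations are given as [roll, pitch, yaw] about the fixed x, y, z axes, in that order (R = Rz(yaw) Ry(pitch) Rx(roll)).
In Python, from cell import ctrl, cams gives the robot as it stands. The module is installed in compiled form; this text tells all that it offers.
- The arm moves only by the tool step_arm, never from a script. Its arguments are lists of equal length, an entry for each row: "linear": the shift along the tool's x, y, z in mm, a list of three; "yaw": the turn about the tool's z in rad; "gripper": the opening, from -1 (shut) to 1 (fully open). A call has 1 to 8 rows; each row is the pose to reach, as a shift and turn from the pose commanded when the call began, along the tool's axes at that moment; what a row does not reach only later rows make up. A row lasts 1/12 s, in which the tool goes at most 41.7 mm and 7.16 degrees, less where a joint would pass 70% of its speed; a pose out of reach is approached as far as the arm can. A call with a gripper value outside its range is refused whole. The fingers move at their own pace and stop on an object; the grip force is fixed at half the most. Time passes only in rows, so rows that repeat a pose let the fingers close. It gives the time, the measured TCP pose, the force and the opening at its end, in the units of the state.
- ctrl.read_state(): the state, without advancing time (a new reading comes with each control period).
- cams.get_image(name): name is "side" or "top" or "wrist"; returns a dict with "frame" (420x560x3 uint8, red, green, blue), "depth" (420x560 float32, mm along the optical axis (not along the pixel's ray), 0 where there is no reading), "intrinsics" (3x3 intrinsics, pixels), "cam_to_world" (4x4, takes a point from camera to world coordinates). Camera axes: x right, y down, z forward; pixel columns grow to the right and rows downward; lengths in mm; the calibration is good to about 2 mm. A picture is of the moment at which its call begins.
- ctrl.finish_job(): hands the job in, once; it reports no verdict.
Trained networks look in the newest picture that a camera, given by its name, has taken for a name from the list of things; names that differ only in an ending like _2 or _b are one class to them, and where a whole thing is asked for, a point or a joint stands for the part that bears it (a point fixed in the world has none). Each returns a list of dicts, best first, with "conf" (0 to 1); they miss things now and then, are a little off and sometimes report something else, mostly with a low value. They report only what shows in the picture. A call takes as long as a camera call. They do not tell look-alikes from the thing itself.
- cams.regions_of(camera, name): "pixels" (420x560 bool, what is visible of it) and "pixel" ([column, row] in pixels, amid what is visible of it).
The state is a dict: "clock": time; "qpos": joint angles; "qd": joint speeds; "tau": joint torques, N m; "eef_pos": TCP position; "tool_rot": TCP orientation; "force": force on the tool from outside, world axes, zero at the start; "torque": the same for the moment, N m; "width": finger opening in mm.
Only numpy, scipy, OpenCV 4.12 (cv2) and the standard library are available. Lean on these libraries where they do the work, as an engineer would, in place of code of your own. Each camera call takes 0.05 s, during which the arm holds its last target.

### The job

Carry the blue gas cylinder level to the orange stop, lay it down and let go with its foot end against the wall and the valve pointing straight away from it; then lift the valve end, foot staying on the bench against the wall, until it stands upright there, and let go. Take it again from above and carry it upright to the empty green bay, and set it down gently on the floor, standing free. Never tilt it in mid-air, and leave everything else where it is.

Things in the scene. Friction and masses are not known exactly. Their poses are not given: they have to be found in the camera images.
- cylinder: The full gas cylinder: blue, round (45 mm diameter), 176 mm long, 0.36 to 0.58 kg, lying on the flats of its black eight-sided boot and collar, axis 24 mm above the bench, two flats upright; it does not roll by itself. Origin on the axis, 80 mm from the foot end, within a few mm of the centre of mass; x runs along the axis from foot to valve (up when it stands on its foot).
- cylinder_foot (a point): Centre of the flat foot end of the blue cylinder, on its axis: the end face of a black eight-sided rubber boot 30 mm long, 48 mm across the flats. 24 mm above the bench when lying, on the ground when standing.
- cylinder_collar (a point): Centre of the cylinder's black eight-sided collar, on the axis, 122 mm from the foot end. The collar is 28 mm long (108 to 136 mm from the foot end), 48 mm across the flats, in line with the boot's flats. Held lightly there (about 10 N) the cylinder turns between the fingers as it is raised; gripped hard (20 N or more) it does not, and the hand must lean with it.
- cylinder_knob (a point): Centre of the brass valve knob's grip, on the axis, 164 mm from the foot end. The knob is round, 28 mm diameter, 152 to 176 mm from the foot end, on a brass neck of 18 mm diameter.
- stop: Fixed orange bracket with an upright flat wall 100 mm wide, 48 mm high, 12 mm thick, ribs behind. Origin at bench height in the middle of the wall's front face, which looks along the stop's -x; z is up. The bench in front is clear for 180 mm, but a reel and a tip cleaner (under 48 mm high) stand beside the wall's ends, centres about 90 mm off the middle line, 10 to 35 mm in front of the wall.
- green_bay: The empty bay with a green floor: a fixed plywood stand, open at the top, 78 x 78 mm outside, 66 x 66 mm inside; walls 6 mm thick and 70 mm high on three sides and a lip 20 mm high on the fourth (its -x side). Origin on the bench under its middle.
- green_bay_floor (a point): Middle of the green bay's floor, 6 mm above the bench.
- red_bay: The same stand with a red floor, which holds the used cylinder. Origin on the bench under its middle.
- used_cylinder: The used cylinder, same shape and size but grey with a red collar, standing in the red bay, 182 mm high above the bench. Origin at the middle of its foot. Leave alone.
- flux_bottle: White bottle, 42 mm diameter, 105 mm high, standing between the cylinder and the stop. Origin under its middle. Leave alone.
- paste_jar: White jar with a green lid, 50 mm diameter, 70 mm high, standing before the two bays. Origin under its middle. Leave alone.
- solder_reel: Reel, black flanges, 54 mm diameter, 42 mm high, beside one end of the stop. Origin under its middle. Leave alone.
- tip_cleaner: Dark pot with brass wool, 56 mm diameter, 46 mm high, beside the other end of the stop. Origin under its middle. Leave alone.
- brush: Brush lying on the bench, 160 mm long, on the robot's right. Leave alone.
- circuit_board: Green circuit board lying on the bench, 90 x 60 mm, 9 mm high. Leave alone.
There are look-alikes about, which are no part of the job. Of the things that look like the stop, take the one that is farthest from the robot's base at the start.

How it is judged:
By the outcome, as a careful person would: the job done as asked, in the order asked, and still so for the second after the job is handed in, with the robot touching nothing.
It also fails if it takes over 72 s, if anything falls off the work surface, if the arm or the gripper's body presses on something with over 40 N, if the wrist force passes 120 N, or if a joint passes its speed limit or range.

## Working session

There is one attempt and no reset: what is moved stays moved. The work goes in short steps, Python scripts to look and compute and a tool call to move; the robot and the scene stay as the last step left them, time stands still between calls to the robot, and variables do not carry over. Pictures are saved under pics/ and viewed, and the job is handed in when it is done.

Besides the shell and the picture viewer there is one more tool, called after "Request:" as a command line: name --pt "numbers of a row" for each row, then --argument value for the rest. step_arm: Moves the arm, as the interface text tells. Its arguments: {"type":"object","properties":{"linear":{"type":"array"},"yaw":{"type":"array"},"gripper":{"type":"array"}},"required":["linear","yaw","gripper"]}

```bash
mkdir -p pics
cat > h.py <<'E'
import numpy as np, cv2
from cell import ctrl, cams
def save(name,fn):
    im=cams.get_image(name); cv2.imwrite('pics/'+fn,im['frame'][:,:,::-1]); return im
def pts(im,mask):
    r,c=np.nonzero(mask&(im['depth']>0)); d=im['depth'][r,c]; K=im['intrinsics']
    p=np.stack([(c-K[0,2])/K[0,0]*d,(r-K[1,2])/K[1,1]*d,d,np.ones_like(d)])
    return (im['cam_to_world']@p)[:3].T
E
python3 - <<'E'
from h import *
s=ctrl.read_state(); print({k:np.round(v,3) for k,v in s.items()})
for n in ['top','side','wrist']:
    im=save(n,n+'0.png'); print(n,im['cam_to_world'].round(2).tolist())
    for o in ['cylinder','stop','green_bay','red_bay','flux_bottle','paste_jar','solder_reel','tip_cleaner','used_cylinder']:
        if n=='wrist': continue
        for r in cams.regions_of(n,o):
            p=pts(im,r['pixels']); 
            if len(p): print(o,round(r['conf'],2),np.round(r['pixel']),len(p),np.percentile(p,2,axis=0).round(),np.percentile(p,98,axis=0).round())
E
```

```text
{'clock': np.float64(0.0), 'qpos': array([-1.19 ,  0.629,  0.038,  1.518, -0.027,  0.996, -0.02 ]), 'qd': array([-0.001,  0.001,  0.   , -0.002, -0.   , -0.001,  0.   ]), 'tau': array([-2.0000e-03, -5.6341e+01,  1.2250e+00, -1.9344e+01,  1.1000e-02,
        1.0000e-02,  0.0000e+00]), 'eef_pos': array([280.525, 585.715, 255.388]), 'tool_rot': array([-3.142e+00,  2.000e-03,  1.124e+00]), 'force': array([ 0.027, -0.442,  0.211]), 'torque': array([ 0.036, -0.001,  0.02 ]), 'width': np.float64(85.627)}
top [[-0.01, -0.99, 0.14, 367.76], [-1.0, 0.01, 0.0, -85.44], [-0.0, -0.14, -0.99, 1218.17], [0.0, 0.0, 0.0, 1.0]]
cylinder 0.93 [338. 247.] 1079 [ 388. -289.   23.] [ 531. -187.   52.]
stop 0.86 [142. 237.] 802 [446. 246.   5.] [539. 313.  51.]
stop 0.58 [224. 294.] 845 [292.  32.   5.] [389.  95.  51.]
green_bay 0.62 [233. 177.] 1127 [604.  -9.   0.] [681.  71.  73.]
red_bay 0.82 [294. 182.] 548 [ 614. -177.    1.] [701. -89.  74.]
flux_bottle 0.48 [255. 247.] 227 [440. -31.  20.] [477.   6. 109.]
paste_jar 0.84 [262. 213.] 284 [526. -57.  35.] [569. -16.  74.]
solder_reel 0.85 [164. 205.
[... 786 characters left out ...]
380. -299.   10.] [ 531. -207.   47.]
flux_bottle 0.66 [250. 204.] 483 [435. -34.   2.] [475.  -0. 103.]
paste_jar 0.66 [279. 203.] 495 [522. -63.  -0.] [566. -18.  70.]
solder_reel 0.58 [256. 169.] 292 [541. 183.  -2.] [588. 237.  42.]
tip_cleaner 0.53 [201. 170.] 302 [369. 221.   1.] [420. 268.  46.]
tip_cleaner 0.52 [277. 260.] 1451 [ 379. -298.   -1.] [ 527. -203.   48.]
tip_cleaner 0.47 [301. 185.] 1032 [600. -11.   2.] [676.  70.  69.]
used_cylinder 0.92 [332. 190.] 843 [ 635. -158.   -1.] [727.  42. 180.]
used_cylinder 0.62 [279. 201.] 494 [522. -63.   0.] [566.  17.  70.]
wrist [[0.43, 0.86, 0.26, 216.45], [0.9, -0.41, -0.12, 617.72], [0.0, 0.28, -0.96, 373.59], [0.0, 0.0, 0.0, 1.0]]
```

View pics/top0.png

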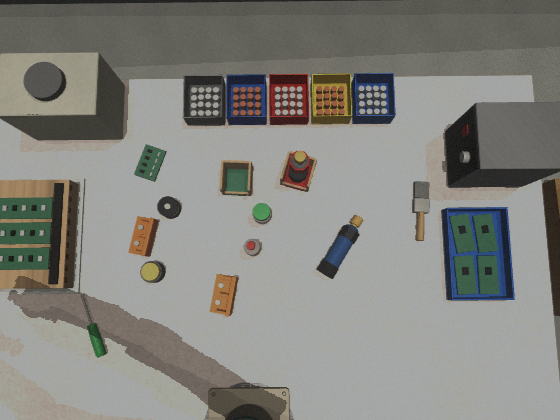

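View pics/side0.png

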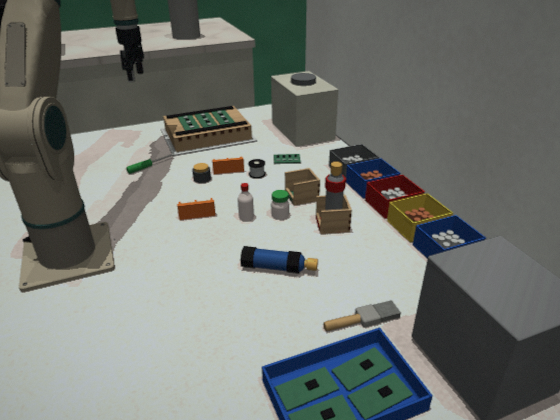

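Run:
```python
from h import *
ims={n:cams.get_image(n) for n in ['top','side']}
out=[]
for n,(c,r) in {'top':(150,235),'side':(230,170)}.items():
    f=ims[n]['frame'][r-45:r+45,c-65:c+65]; out.append(cv2.resize(f,None,fx=6,fy=6)[:, :, ::-1][:300*2])
cv2.imwrite('pics/z1.png',out[0][:540]); cv2.imwrite('pics/z2.png',out[1][:540])
np.savez('ims.npz',**{n+'_'+k:v for n in ims for k,v in ims[n].items()})
for n in ims:
    im=ims[n]
    m=max(cams.regions_of(n,'cylinder'),key=lambda r:r['conf'])['pixels']
    p=pts(im,m); hsv=cv2.cvtColor(im['frame'],cv2.COLOR_RGB2HSV)
    fullm=np.ones(im['depth'].shape,bool)
    q=p[p[:,2]>8]
    (cx,cy),(w,h),a=cv2.minAreaRect(q[:,:2].astype(np.float32)); print(n,'rect',cx,cy,w,h,a)
    u,s,v=np.linalg.svd(q[:,:2]-q[:,:2].mean(0),full_matrices=False); d=v[0]*np.sign(v[0][0]); 
    t=q[:,:2]@d; print('mean',q.mean(0),'ang',np.degrees(np.arctan2(d[1],d[0])),'t',np.percentile(t,[0.5,1,99,99.5]), 'zmax',np.percentile(q[:,2],99))
    m=[r for r in cams.regions_of(n,'stop') if r['conf']>.55]
    for r in m:
        p=pts(im,r['pixels']); 
        if p[:,1].mean()<200: continue
        q=p[(p[:,2]>42)&(p[:,2]<56)]
        print('stop top rect',cv2.minAreaRect(q[:,:2].astype(np.float32)),len(q))
        q=p[(p[:,2]>10)&(p[:,2]<42)]
        print('stop mid rect',cv2.minAreaRect(q[:,:2].astype(np.float32)),len(q))
    for r in cams.regions_of(n,'green_bay')[:1]:
        p=pts(im,r['pixels'])
        q=p[(p[:,2]>62)&(p[:,2]<80)]; print('bay top',cv2.minAreaRect(q[:,:2].astype(np.float32)),len(q))
        q=p[(p[:,2]<16)&(p[:,2]>0)]; print('bay floor',cv2.minAreaRect(q[:,:2].astype(np.float32)),q.mean(0))
```

```text
top rect 463.46307373046875 -245.0371551513672 47.54053497314453 174.50958251953125 57.31243896484375
mean [ 455.32481891 -238.58026354   42.23662628] ang -32.60396584070668 t [435.35398089 435.51126305 605.4351849  606.94924271] zmax 52.14648270820834
stop top rect ((490.4151611328125, 264.9500427246094), (24.942873001098633, 98.75934600830078), 77.9087142944336) 198
stop mid rect ((494.0955810546875, 280.4181823730469), (57.89910888671875, 99.66664123535156), 78.16900634765625) 431
bay top ((644.9026489257812, 30.360069274902344), (78.71495056152344, 78.86695098876953), 86.61610412597656) 234
bay floor ((654.8447875976562, 36.315608978271484), (91.09504699707031, 100.45116424560547), 87.1388168334961) [646.5311434   33.53405586   6.89548452]
side rect 458.2153625488281 -249.7117919921875 45.07699203491211 176.3978271484375 57.46575927734375
mean [ 449.55612063 -253.82052962   34.02497015] ang -30.72418428369604 t [434.5968085  435.43082563 607.56105114 609.17123951] zmax 48.12581794824427
stop top rect ((482.906005859375, 256.5132751464844), (19.654258728027344, 92.5191421508789), 82.06695556640625) 73
stop mid rect ((487.7791748046875, 268.4562683105469), (41.70718765258789, 98.71969604492188), 76.62052917480469) 273
bay top ((629.136962890625, -1.2252731323242188), (163.7679901123047, 95.72525024414062), 67.63399505615234) 189
bay floor ((635.093505859375, 28.106189727783203), (83.30363464355469, 70.15255737304688), 86.77752685546875) [626.1219486    8.51913458   8.5713684 ]
```

View pics/z1.png

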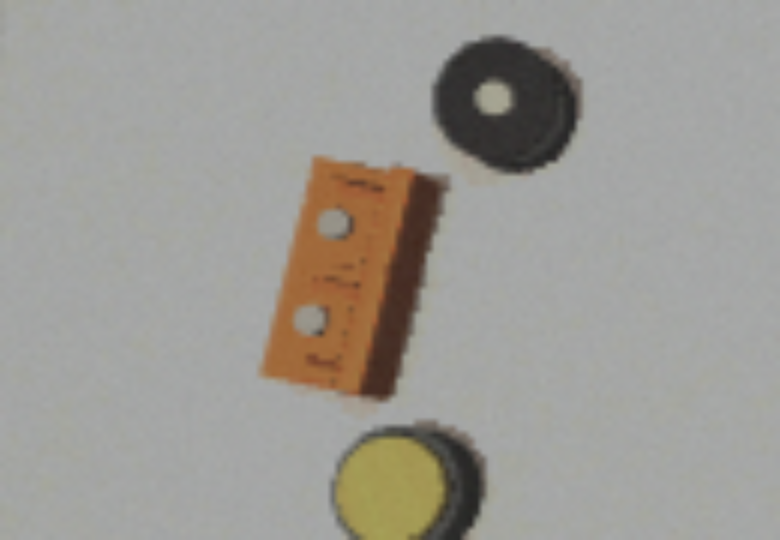

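View pics/z2.png

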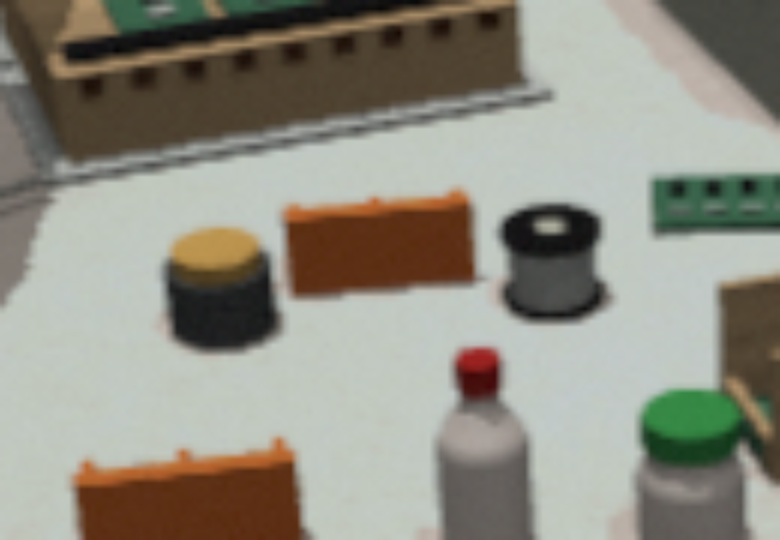

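```bash
cat >> h.py <<'E'
def fitwall(im,mask,verbose=True):
    p=pts(im,mask); p=p[(p[:,2]>6)&(p[:,2]<42)]
    # line y = a x + b robust, on front face
    from scipy.optimize import least_squares
    f=least_squares(lambda v:(p[:,0]-490)*np.sin(v[0])+ (p[:,1]-260)*np.cos(v[0])-v[1],[0.2,0],loss='soft_l1')
    a,b=f.x; t=(p[:,0]-490)*np.cos(a)-(p[:,1]-260)*np.sin(a)
    r=f.fun; 
    m=np.percentile(t,[1,99]); c=m.mean()
    mid=np.array([490,260])+c*np.array([np.cos(a),-np.sin(a)])+b*np.array([np.sin(a),np.cos(a)])
    return -np.degrees(a),mid,m,np.std(r),len(p)
E
python3 - <<'E'
from h import *
im=cams.get_image('side')
for r in cams.regions_of('side','stop'):
    p=pts(im,r['pixels'])
    if p[:,1].mean()>200: print(r['conf'],fitwall(im,r['pixels']))
E
```

```text
0.79 (np.float64(-11.280427499254534), array([484.38406045, 254.36215391]), array([-53.31845187,  44.50920651]), np.float64(5.604966199384873), 321)
```

Request:
step_arm --pt "10 -41 0" --pt "20 -82 0" --pt "30 -123 0" --pt "40 -164 0" --pt "50 -205 0" --pt "60 -246 0" --pt "60 -287 0" --pt "60 -328 0" --yaw '[0,0,0,0,0,0,0,0]' --gripper '[1,1,1,1,1,1,1,1]'

```text
clock: 2.22
eef_pos: [11.2, 782.2, 256.1]
tool_rot: [3.141, -0.0, 1.123]
force: [0.2, 0.6, -0.1]
width: 85.4
```

```bash
cat >> h.py <<'E'
def delta(x,y,z,yawdeg=None,cur=None):
    s=ctrl.read_state(); p=s['eef_pos']; w=s['tool_rot'][2]
    d=np.array([x,y,z])-p
    l=[d[0]*np.cos(w)+d[1]*np.sin(w), d[0]*np.sin(w)-d[1]*np.cos(w), -d[2]]
    dy=0 if yawdeg is None else -((np.radians(yawdeg)-w+np.pi)%(2*np.pi)-np.pi)
    print('pos',np.round(p,1),'yaw',round(np.degrees(w),2),'F',np.round(s['force'],1),'w',round(float(s['width']),1),'| lin',np.round(l,1),'yaw',round(dy,4))
E
python3 -c "
from h import *
delta(300,560,256); delta(520,200,256)"
```

```text
pos [ 11.2 782.2 256.1] yaw 64.36 F [ 0.2  0.6 -0.1] w 85.4 | lin [-7.540e+01  3.565e+02  1.000e-01] yaw 0
pos [ 11.2 782.2 256.1] yaw 64.36 F [ 0.2  0.6 -0.1] w 85.4 | lin [-3.048e+02  7.106e+02  1.000e-01] yaw 0
```

Request:
step_arm --pt "0 41 0" --pt "-5 82 0" --pt "-15 122 0" --pt "-30 160 0" --pt "-45 198 0" --pt "-63 235 0" --pt "-80 272 0" --pt "-100 308 0" --yaw '[0,0,0,0,0,0,0,0]' --gripper '[1,1,1,1,1,1,1,1]'

```text
clock: 2.88
eef_pos: [248.6, 556.6, 256.5]
tool_rot: [3.141, -0.001, 1.124]
force: [0.9, -0.2, -0.2]
width: 85.4
```

Request:
step_arm --pt "-18 36 0" --pt "-36 72 0" --pt "-54 108 0" --pt "-72 144 0" --pt "-90 180 0" --pt "-108 216 0" --pt "-126 252 0" --pt "-144 288 0" --yaw '[0,0,0,0,0,0,0,0]' --gripper '[1,1,1,1,1,1,1,1]'

```text
clock: 3.55
eef_pos: [445.7, 302.1, 256.6]
tool_rot: [3.141, -0.001, 1.124]
force: [1.1, 0.1, -0.7]
width: 85.5
```

```bash
python3 -c "
from h import *
delta(500,0,256,57.4); delta(454,-243,200,57.4); print(ctrl.read_state()['qpos'].round(2))"
```

```text
pos [445.7 302.1 256.6] yaw 64.41 F [ 1.1  0.1 -0.7] w 85.5 | lin [-248.9  179.5    0.6] yaw 0.1223
pos [445.7 302.1 256.6] yaw 64.41 F [ 1.1  0.1 -0.7] w 85.5 | lin [-488.   243.    56.6] yaw 0.1223
[-0.68  0.47  0.05  1.83 -0.03  0.84  0.51]
```

Run:
```python
from h import *
im=save('wrist','w1.png'); print(im['cam_to_world'].round(2).tolist())
for r in cams.regions_of('wrist','stop'):
    p=pts(im,r['pixels']); print(r['conf'],r['pixel'],p.mean(0),len(p))
    q=p[p[:,2]>44]; print(np.percentile(p[:,2],[1,50,99]),cv2.minAreaRect(q[:,:2].astype(np.float32)))
```

```text
[[0.43, 0.86, 0.26, 381.18], [0.9, -0.41, -0.12, 333.53], [0.0, 0.28, -0.96, 373.85], [0.0, 0.0, 0.0, 1.0]]
0.91 [33.9, 193.4] [342.66134464  66.20019285  19.22355791] 6865
[ 0.85982815 11.00310812 48.25007473] ((357.5970458984375, 41.37091827392578), (12.777480125427246, 55.852989196777344), 80.1791763305664)
0.6 [275.9, 226.2] [492.49552957 281.50198912  22.38039115] 5130
[-0.2364707  11.93788637 48.73558876] ((490.25787353515625, 261.0328674316406), (12.257366180419922, 99.70233917236328), 77.89888763427734)
0.33 [255.4, 311.0] [565.32505033 215.22435039  32.94728953] 2315
[-0.07932149 41.38900925 43.44766669] ((549.6521606445312, 223.388427734375), (22.99066925048828, 49.92070388793945), 49.319244384765625)
```

View pics/w1.png

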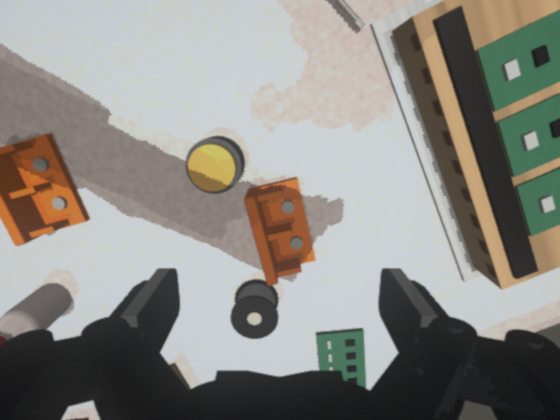

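Request:
step_arm --pt "-36 20 0" --pt "-72 40 0" --pt "-108 60 0" --pt "-144 80 0" --pt "-180 100 0" --pt "-215 118 0" --pt "-250 136 0" --pt "-284 152 0" --yaw '[0.04,0.08,0.122,0.122,0.122,0.122,0.122,0.122]' --gripper '[1,1,1,1,1,1,1,1]'

```text
clock: 4.32
eef_pos: [459.1, -20.0, 256.6]
tool_rot: [3.141, -0.0, 1.002]
force: [1.1, 0.0, 0.0]
width: 85.6
```

```bash
python3 -c "
from h import *
delta(454,-243,200,57.4)"
```

```text
pos [459.1 -20.  256.6] yaw 57.39 F [1.1 0.  0. ] w 85.6 | lin [-190.5  115.9   56.6] yaw -0.0002
```

Request:
step_arm --pt "-33 20 0" --pt "-66 40 0" --pt "-99 60 0" --pt "-132 80 0" --pt "-162 99 10" --pt "-180 109 25" --pt "-190 115 40" --pt "-190 115 40" --yaw '[0,0,0,0,0,0,0,0]' --gripper '[1,1,1,1,1,1,1,1]'

```text
clock: 4.98
eef_pos: [451.6, -242.8, 214.2]
tool_rot: [-3.139, 0.002, 0.997]
force: [-0.5, 0.4, -0.5]
width: 85.3
```

Run:
```python
from h import *
im=save('wrist','w2.png')
for r in cams.regions_of('wrist','cylinder')[:2]:
    p=pts(im,r['pixels']); print(r['conf'],r['pixel'],len(p),np.percentile(p[:,2],[1,50,99]))
    q=p[p[:,2]>8]
    print(cv2.minAreaRect(q[:,:2].astype(np.float32)))
    q=q[(q[:,2]>36)]; print('upper',cv2.minAreaRect(q[:,:2].astype(np.float32)))
delta(454,-243,200,57.4)
```

```text
0.69 [282.2, 190.0] 8726 [22.51452349 43.3606498  48.74383181]
((464.91595458984375, -245.01473999023438), (48.03304672241211, 176.1151885986328), 57.407649993896484)
upper ((464.632080078125, -244.8248291015625), (45.043495178222656, 175.53988647460938), 57.05514144897461)
pos [ 453.4 -239.5  216.1] yaw 57.38 F [-0.4  0.6 -0.9] w 85.4 | lin [-2.6  2.4 16.1] yaw -0.0004
```

View pics/w2.png

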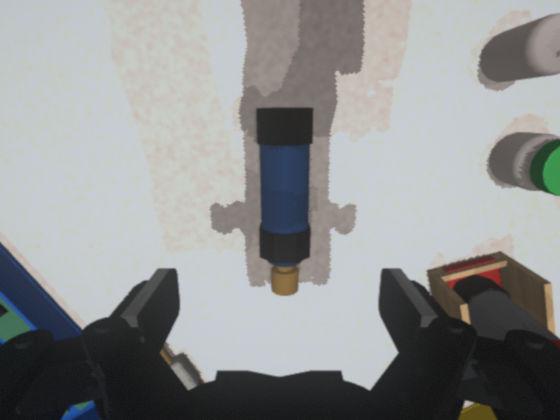

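```bash
python3 -c "
from h import *
delta(458.2,-240.7,32,57.4)"
```

```text
pos [ 453.4 -239.5  216.1] yaw 57.38 F [-0.4  0.6 -0.9] w 85.4 | lin [  1.6   4.7 184.1] yaw -0.0004
```

Request:
step_arm --pt "2 5 30" --pt "2 5 65" --pt "2 5 100" --pt "2 5 130" --pt "2 5 155" --pt "2 5 173" --pt "2 5 184" --pt "2 5 184" --yaw '[0,0,0,0,0,0,0,0]' --gripper '[1,1,1,1,1,1,1,1]'

```text
clock: 5.75
eef_pos: [458.9, -239.2, 31.2]
tool_rot: [-3.139, -0.001, 1.004]
force: [0.9, -0.6, -0.3]
width: 85.5
```

```bash
python3 -c "
from h import *
delta(458.2,-240.7,32,57.4)"
```

```text
pos [ 458.9 -239.2   31.2] yaw 57.54 F [ 0.9 -0.6 -0.3] w 85.5 | lin [-1.7  0.2 -0.8] yaw 0.0024
```

Request:
step_arm --pt "-1 0 0" --pt "-1 0 0" --pt "-1 0 0" --pt "-1 0 0" --pt "-1 0 0" --pt "-1 0 0" --pt "-1 0 0" --pt "-1 0 0" --yaw '[0,0,0,0,0,0,0,0]' --gripper '[0,-1,-1,-1,-1,-1,-1,-1]'

```text
clock: 6.42
eef_pos: [459.2, -242.2, 34.0]
tool_rot: [3.139, -0.001, 1.002]
force: [-0.9, 0.7, 6.6]
width: 43.4
```

```bash
python3 -c "
from h import *
save('side','s1.png')
delta(458.2,-240.7,32,57.4)"
```

```text
pos [ 459.2 -242.3   34. ] yaw 57.41 F [-0.   1.1  6.5] w 43.2 | lin [ 0.8 -1.7  2. ] yaw 0.0002
```

Request:
step_arm --pt "0 0 -3" --pt "0 0 -8" --pt "0 0 -15" --pt "0 0 -22" --pt "0 0 -25" --pt "0 0 -25" --yaw '[0,0,0,0,0,0]' --gripper '[-1,-1,-1,-1,-1,-1]'

```text
clock: 6.97
eef_pos: [458.9, -242.3, 58.3]
tool_rot: [3.14, -0.0, 1.002]
force: [-0.2, -0.0, -3.0]
width: 43.2
```

```bash
cat >> h.py <<'E'
def cyl(name='side',fn=None):
    im=save(name,fn or 'tmp.png'); R=cams.regions_of(name,'cylinder')
    if not R: print('none');return
    r=R[0]; p=pts(im,r['pixels']); 
    from collections import namedtuple
    hsv=cv2.cvtColor(im['frame'],cv2.COLOR_RGB2HSV)[...]
    q=p
    u,s,v=np.linalg.svd(q-np.median(q,0),full_matrices=False); d=v[0]
    t=(q-np.median(q,0))@d
    print(name,round(r['conf'],2),r['pixel'],len(p),'med',np.median(q,0).round(1),'dir',d.round(3),'ext',np.percentile(t,[1,99]).round(1),'zr',np.percentile(q[:,2],[1,99]).round(1))
E
python3 -c "
from h import *
cyl('side','s2.png'); cyl('wrist','w3.png')
delta(458.2,-240.7,52,57.4)"
```

```text
side 0.6 [281.8, 251.3] 1221 med [ 461.6 -254.8   58.6] dir [ 0.852 -0.523 -0.01 ] ext [-95.6  80.9] zr [-2.3 73.3]
wrist 0.77 [279.5, 207.8] 35743 med [ 424.5 -220.8   68. ] dir [ 0.844 -0.535 -0.037] ext [-41.1  66.4] zr [54.9 72.3]
pos [ 458.1 -241.9   57.1] yaw 57.41 F [ 0.2  0.7 -3.4] w 43.3 | lin [ 1.  -0.5  5.1] yaw 0.0002
```

View pics/s2.png

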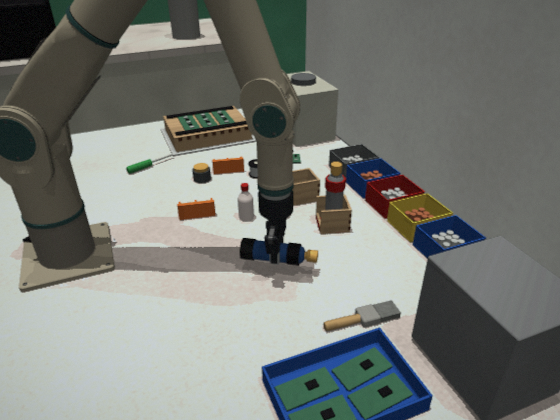

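Request:
step_arm --pt "0 0 -10" --pt "0 0 -28" --pt "0 0 -50" --pt "0 0 -75" --pt "0 0 -98" --pt "0 0 -115" --pt "0 0 -125" --pt "0 0 -130" --yaw '[0,0,0,0,0,0,0,0]' --gripper '[-1,-1,-1,-1,-1,-1,-1,-1]'

```text
clock: 7.83
eef_pos: [458.7, -242.2, 188.9]
tool_rot: [3.139, -0.0, 1.002]
force: [-0.2, -0.7, -3.8]
width: 43.8
```

```bash
python3 -c "
from h import *
f=np.array([-0.2096,-0.9778]);M=np.array([489.0,255.1])
t=M+f*(81+25); print(t)
delta(470,-20,187,57.4); delta(t[0],t[1],187,-12.1)"
```

```text
[466.7824 151.4532]
pos [ 458.7 -242.2  188.9] yaw 57.41 F [-0.2 -0.7 -3.8] w 43.8 | lin [ 193.3 -110.2    1.9] yaw 0.0001
pos [ 458.7 -242.2  188.9] yaw 57.41 F [-0.2 -0.7 -3.8] w 43.8 | lin [ 336.  -205.2    1.9] yaw 1.2131
```

Request:
step_arm --pt "8 -5 0" --pt "24 -15 0" --pt "45 -27 0" --pt "69 -42 0" --pt "94 -57 0" --pt "118 -72 0" --pt "143 -87 0" --pt "168 -102 0" --yaw '[0.03,0.09,0.17,0.255,0.34,0.43,0.52,0.61]' --gripper '[-1,-1,-1,-1,-1,-1,-1,-1]'

```text
clock: 8.5
eef_pos: [462.0, -44.1, 186.6]
tool_rot: [-3.141, 0.002, 0.387]
force: [-0.1, -0.6, -3.2]
width: 43.0
```

```bash
python3 -c "
from h import *
f=np.array([-0.2096,-0.9778]);M=np.array([489.0,255.1])
t=M+f*(81+25)
delta(t[0],t[1],187,-12.1)"
```

```text
pos [462.  -44.1 186.6] yaw 22.18 F [-0.1 -0.6 -3.2] w 43.0 | lin [  78.3 -179.3   -0.4] yaw 0.5984
```

Request:
step_arm --pt "11 -26 0" --pt "23 -52 0" --pt "34 -79 0" --pt "46 -105 0" --pt "57 -130 0" --pt "67 -153 0" --pt "74 -170 0" --pt "78 -179 0" --yaw '[0.088,0.176,0.264,0.35,0.43,0.51,0.57,0.598]' --gripper '[-1,-1,-1,-1,-1,-1,-1,-1]'

```text
clock: 9.17
eef_pos: [465.4, 153.1, 186.2]
tool_rot: [3.141, 0.002, -0.204]
force: [-0.2, 0.0, -3.4]
width: 43.3
```

Request:
step_arm --pt "0 0 10" --pt "0 0 28" --pt "0 0 50" --pt "0 0 75" --pt "0 0 98" --pt "0 0 110" --pt "0 0 115" --pt "0 0 115" --yaw '[0,0,0,0,0,0,0,0]' --gripper '[-1,-1,-1,-1,-1,-1,-1,-1]'

```text
clock: 9.83
eef_pos: [465.5, 148.2, 70.7]
tool_rot: [3.139, 0.003, -0.207]
force: [-0.6, -0.6, -4.3]
width: 43.2
```

```bash
python3 -c "
from h import *
f=np.array([-0.2096,-0.9778]);M=np.array([489.0,255.1])
cyl('side','s3.png'); cyl('wrist','w4.png');cyl('top','t3.png')
t=M+f*(81+25)
delta(t[0],t[1],36,-12.1)
t=M+f*(81+3)
delta(t[0],t[1],36,-12.1)
"
```

```text
side 0.8 [228.4, 173.8] 504 med [453.5 104.1  73.3] dir [-0.222 -0.973 -0.065] ext [-107.5   52.4] zr [41.6 83.8]
wrist 0.92 [276.5, 205.9] 36122 med [474.6 189.5  82.8] dir [0.204 0.978 0.04 ] ext [-67.2  40.4] zr [68.1 87.2]
top 0.75 [203.7, 247.1] 503 med [453.  100.4  78.8] dir [-0.138 -0.956 -0.259] ext [-35.2  46.1] zr [ 0.9 90.7]
pos [467.1 149.9  73.1] yaw -11.79 F [-0.   0.5 -3.3] w 43.4 | lin [-0.6 -1.5 37.1] yaw 0.0055
pos [467.1 149.9  73.1] yaw -11.79 F [-0.   0.5 -3.3] w 43.4 | lin [ -0.5 -23.5  37.1] yaw 0.0055
```

View pics/w4.png

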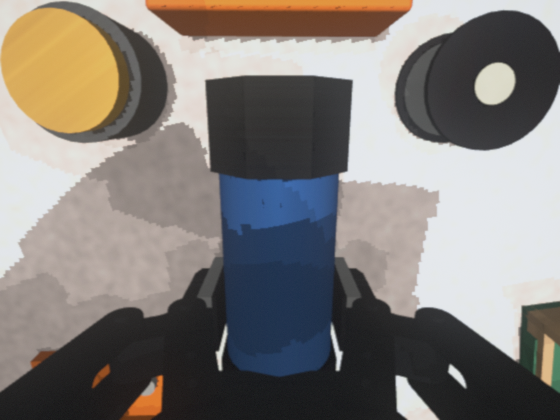

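View pics/s3.png

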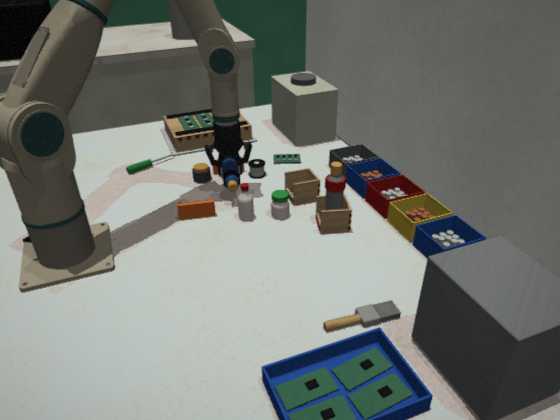

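Run:
```python
from h import *
im=cams.get_image('wrist'); r=cams.regions_of('wrist','cylinder')[0]
p=pts(im,r['pixels']); rr,cc=np.nonzero(r['pixels']&(im['depth']>0)); fr=im['frame'][rr,cc].astype(int)
f=np.array([-0.2096,-0.9778]);M=np.array([489.0,255.1]); s=(p[:,:2]-M)@f; n=np.array([f[1],-f[0]]); l=(p[:,:2]-M)@n
print('foot s',np.percentile(s,[0.1,1]))
blue=fr[:,2]-fr[:,0]>25
for a in range(int(s.min()),int(s.max()),6):
    m=(s>a)&(s<a+6); 
    if m.sum()<50: continue
    zz=np.percentile(p[m,2],97); lm=np.percentile(l[m],[2,98]); print(a,m.sum(),round(zz,1),lm.round(1),lm.mean().round(1),blue[m].mean().round(2))
```

```text
foot s [25.16969293 25.84352734]
23 2005 88.0 [-22.7  21.8] -0.5 0.0
29 3068 87.9 [-22.7  22.3] -0.2 0.0
35 2902 87.9 [-23.1  22.4] -0.4 0.0
41 2752 87.8 [-23.   22.3] -0.4 0.0
47 2651 87.9 [-23.1  22.2] -0.5 0.0
53 2092 87.5 [-21.7  20.9] -0.4 0.6
59 2056 85.8 [-20.5  19.5] -0.5 1.0
65 1973 85.8 [-20.2  19.3] -0.4 1.0
71 1879 85.8 [-20.5  19.5] -0.5 0.99
77 1817 85.8 [-20.8  19.2] -0.8 0.99
83 1713 85.8 [-20.6  19.1] -0.7 0.99
89 1665 85.8 [-21.   19.1] -0.9 0.99
95 1594 85.8 [-20.7  18.9] -0.9 0.99
101 1534 85.6 [-20.9  19.2] -0.8 0.99
107 1431 85.6 [-20.4  18.5] -1.0 1.0
113 1407 85.6 [-20.7  18.9] -0.9 1.0
119 1331 85.6 [-21.   19.2] -0.9 0.98
125 1217 85.5 [-21.3  19.4] -0.9 0.99
131 575 80.0 [-24.5  22.6] -1.0 0.25
```

Request:
step_arm --pt "0 0 8" --pt "0 0 18" --pt "0 0 28" --pt "0 0 34" --pt "0 -4 37" --pt "0 -10 37" --pt "0 -17 37" --pt "0 -21 37" --yaw '[0,0.003,0.005,0.005,0.005,0.005,0.005,0.005]' --gripper '[-1,-1,-1,-1,-1,-1,-1,-1]'

```text
clock: 10.9
eef_pos: [471.2, 171.9, 35.1]
tool_rot: [-3.141, 0.0, -0.21]
force: [0.6, 0.3, -3.4]
width: 43.0
```

Request:
step_arm --pt "0 0 1" --pt "0 -1 2" --pt "0 -2 3" --pt "0 -3 3" --pt "0 -4 3" --pt "0 -5 3" --pt "0 -5 3" --yaw '[0,0,0,0,0,0,0]' --gripper '[-1,-1,-1,-1,-1,-1,-1]'

```text
clock: 11.48
eef_pos: [471.3, 172.4, 33.9]
tool_rot: [3.139, -0.0, -0.212]
force: [-4.1, -7.5, 17.9]
width: 43.3
```

```bash
cat >> h.py <<'E'
f=np.array([-0.2096,-0.9778]);M=np.array([489.0,255.1])
def foot():
    im=save('wrist','tmpw.png'); r=cams.regions_of('wrist','cylinder')[0]
    p=pts(im,r['pixels']); s=(p[:,:2]-M)@f; n=np.array([f[1],-f[0]]); l=(p[:,:2]-M)@n
    print('foot s',np.percentile(s,[0.1,1]))
    for a in range(int(s.min()),int(s.max()),20):
        m=(s>a)&(s<a+6)
        if m.sum()<50: continue
        zz=np.percentile(p[m,2],97); lm=np.percentile(l[m],[2,98]); print(a,m.sum(),round(zz,1),lm.mean().round(1))
E
python3 -c "
from h import *
foot();delta(*(M+f*81),36,-12.1)
"
```

```text
Traceback (most recent call last):
  File "h.py", line 37, in foot
    im=save('wrist','tmpw.png'); r=cams.regions_of('wrist','cylinder')[0]
                                   ~~~~~~~~~~~~~~~~~~~~~~~~~~~~~~~~~~~^^^
IndexError: list index out of range
```

```bash
python3 -c "
from h import *
delta(*(M+f*81),36,-12.1)
foot()
"
```

```text
pos [471.4 172.4  33.9] yaw -12.16 F [-4.3 -7.5 16.9] w 43.3 | lin [-0.1 -3.6 -2.1] yaw -0.001
foot s [2.37201185 2.99378911]
0 1957 48.6 -0.2
20 2732 48.6 -0.2
40 2004 46.7 -0.3
60 1761 46.7 -0.3
80 1521 46.6 -0.2
100 1322 46.5 -0.2
```

View pics/tmpw.png

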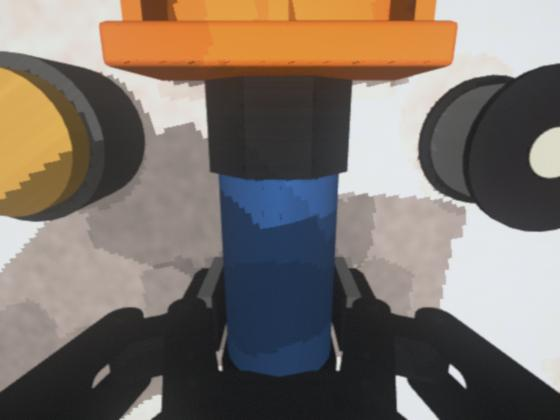

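Request:
step_arm --pt "0 0 -1" --pt "0 0 -2" --pt "0 0 -2" --pt "0 -1 -2" --pt "0 -1 -2" --yaw '[0,0,0,0,0]' --gripper '[-1,-1,-1,-1,-1]'

```text
clock: 12.1
eef_pos: [472.0, 174.7, 34.2]
tool_rot: [3.14, -0.0, -0.212]
force: [-2.4, -5.8, 1.2]
width: 43.5
```

```bash
python3 -c "
from h import *
delta(*(M+f*81),36,-12.1)
foot()
"
```

```text
pos [472.  174.7  34.2] yaw -12.14 F [-2.4 -5.8  1.2] w 43.5 | lin [-0.2 -1.2 -1.8] yaw -0.0008
foot s [0.04426533 0.63478412]
0 3142 49.1 -0.6
20 2687 49.0 -0.4
40 1986 46.9 -0.0
60 1699 46.8 -0.4
80 1496 46.7 -0.1
100 1170 46.6 -0.3
```

Request:
step_arm --pt "0 0 0" --pt "0 0 0" --pt "0 0 0" --pt "0 0 0" --pt "0 0 0" --pt "0 0 -5" --pt "0 0 -20" --pt "0 0 -50" --yaw '[0,0,0,0,0,0,0,0]' --gripper '[0.3,1,1,1,1,1,1,1]'

```text
clock: 12.87
eef_pos: [470.4, 175.7, 83.0]
tool_rot: [3.139, 0.005, -0.211]
force: [0.2, 0.8, -0.0]
width: 85.5
```

Request:
step_arm --pt "0 0 -30" --pt "0 0 -60" --pt "0 20 -90" --pt "0 50 -120" --pt "0 70 -130" --pt "0 80 -130" --pt "0 84 -130" --pt "0 84 -130" --yaw '[0,0,0,0,0,0,0,0]' --gripper '[1,1,1,1,1,1,1,1]'

```text
clock: 13.53
eef_pos: [453.9, 94.0, 213.7]
tool_rot: [-3.142, 0.001, -0.212]
force: [-0.0, 0.3, -0.5]
width: 85.3
```

Run:
```python
from h import *
im=save('wrist','w5.png'); r=cams.regions_of('wrist','cylinder')[0]; print(r['conf'],r['pixel'])
p=pts(im,r['pixels']);q=p[p[:,2]>8]; s=(q[:,:2]-M)@f
print(cv2.minAreaRect(q[:,:2].astype(np.float32)),np.percentile(s,[0.1,1,99,99.9]),np.percentile(q[:,2],98))
for r in cams.regions_of('wrist','stop')[:2]:
    p=pts(im,r['pixels']); q=p[p[:,2]>44]; print(r['conf'],cv2.minAreaRect(q[:,:2].astype(np.float32)))
delta(*(M+f*164),32,-12.1)
```

```text
0.66 [278.4, 89.7]
((469.9087219238281, 164.62313842773438), (165.71475219726562, 48.04007339477539), 77.81549072265625) [ 10.75803022  13.27403201 171.80066876 174.85405157] 48.48575600500757
0.73 ((336.3126220703125, 45.14414978027344), (12.443035125732422, 99.58673858642578), 80.01828002929688)
pos [454.2  95.3 213.2] yaw -11.99 F [-0.2  0.3 -0.3] w 85.3 | lin [  0.5   0.4 181.2] yaw 0.002
```

View pics/w5.png

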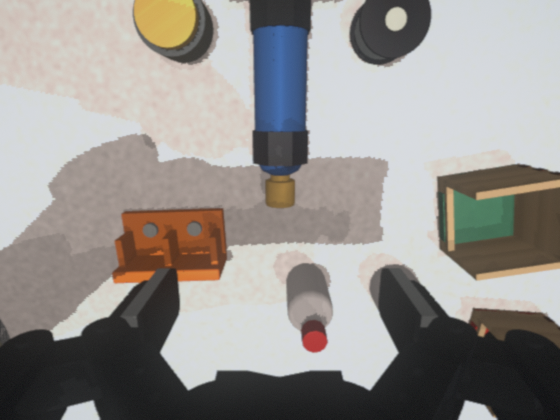

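Request:
step_arm --pt "0 0 35" --pt "0 0 70" --pt "0 0 105" --pt "0 0 135" --pt "0 0 158" --pt "0 0 172" --pt "0 0 179" --pt "0 0 179" --yaw '[0,0,0,0,0,0,0,0]' --gripper '[0.4,0.4,0.4,0.4,0.4,0.4,0.4,0.4]'

```text
clock: 14.35
eef_pos: [453.1, 94.7, 32.6]
tool_rot: [3.14, 0.005, -0.21]
force: [-0.0, 0.3, -1.1]
width: 59.9
```

Run:
```python
from h import *
delta(*(M+f*164),34,-12.1)
save('wrist','w6.png')
```

```text
pos [453.1  94.7  32.6] yaw -12.05 F [-0.   0.3 -1.1] w 59.9 | lin [ 1.5 -0.4 -1.4] yaw 0.0009
```

View pics/w6.png

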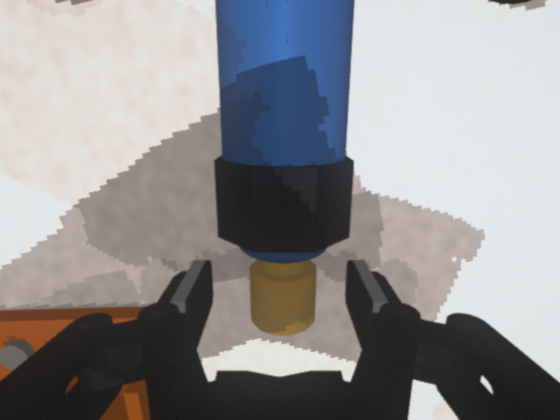

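Request:
step_arm --pt "1 0 -1" --pt "1 0 -1" --pt "1 0 -1" --pt "1 0 -1" --pt "1 0 -1" --pt "1 0 -1" --pt "1 0 -1" --yaw '[0,0,0,0,0,0,0]' --gripper '[0,-0.5,-1,-1,-1,-1,-1]'

```text
clock: 14.98
eef_pos: [455.9, 94.2, 37.0]
tool_rot: [-3.141, -0.001, -0.211]
force: [-0.3, 0.6, 6.5]
width: 26.0
```

Run:
```python
from h import *
delta(*(M+f*164),34,-12.1)
s=ctrl.read_state(); print(s['torque'])
save('wrist','w7.png'); save('side','s7.png')
for th in range(0,95,5):
    t=np.radians(th); print(th, 'toward wall',round(164-(24*np.sin(t)+164*np.cos(t)),1),'up',round(24*np.cos(t)+164*np.sin(t)-24,1))
```

```text
pos [455.9  94.2  37. ] yaw -12.08 F [-0.3  0.6  6.5] w 26.0 | lin [-1.3 -0.3  3. ] yaw 0.0004
[0.18203372 0.11010397 0.07903956]
0 toward wall 0.0 up 0.0
5 toward wall -1.5 up 14.2
10 toward wall -1.7 up 28.1
15 toward wall -0.6 up 41.6
20 toward wall 1.7 up 54.6
25 toward wall 5.2 up 67.1
30 toward wall 10.0 up 78.8
35 toward wall 15.9 up 89.7
40 toward wall 22.9 up 99.8
45 toward wall 31.1 up 108.9
50 toward wall 40.2 up 117.1
55 toward wall 50.3 up 124.1
60 toward wall 61.2 up 130.0
65 toward wall 72.9 up 134.8
70 toward wall 85.4 up 138.3
75 toward wall 98.4 up 140.6
80 toward wall 111.9 up 141.7
85 toward wall 125.8 up 141.5
90 toward wall 140.0 up 140.0
```

View pics/w7.png

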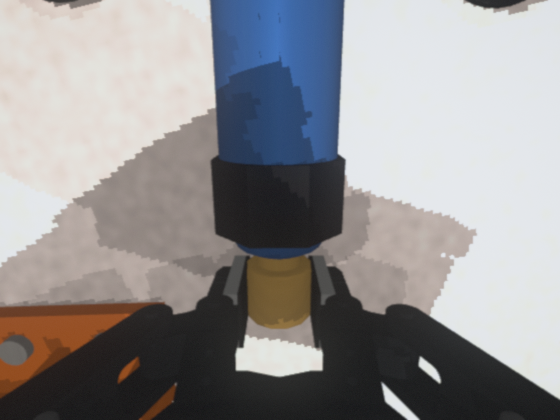

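Request:
step_arm --pt "0 0 -4" --pt "0 0 -8" --pt "0 0 -12" --pt "0 0 -17" --pt "0 0 -17" --pt "0 0 -17" --yaw '[0,0,0,0,0,0]' --gripper '[-1,-1,-1,-1,-1,-1]'

```text
clock: 15.58
eef_pos: [455.6, 93.9, 53.6]
tool_rot: [3.142, -0.001, -0.211]
force: [-0.9, 1.1, -3.4]
width: 26.0
```

```bash
cat >> h.py <<'E'
def tilt(n):
    """angle from wrist view: slope of blue top line vs s"""
    im=save('wrist','w%s.png'%n); 
    R=cams.regions_of('wrist','cylinder')
    if R:
        r=R[0]; rr,cc=np.nonzero(r['pixels']&(im['depth']>0)); fr=im['frame'][rr,cc].astype(int); p=pts(im,r['pixels'])
        b=(fr[:,2]-fr[:,0]>25); q=p[b]; s=(q[:,:2]-M)@f
        L=[]
        for a in np.arange(s.min(),s.max()-4,4):
            m=(s>a)&(s<a+4)
            if m.sum()>40: L.append((a+2,np.percentile(q[m,2],95)))
        L=np.array(L)
        if len(L)>3: print('blue top',L[0].round(1),L[-1].round(1),'tilt',np.degrees(np.arctan(np.polyfit(L[:,0],L[:,1],1)[0])).round(1))
    cyl('side','s%s.png'%n)
    delta(*(M+f*164),37,-12.1)
E
python3 -c "
from h import *
tilt('8')"
```

```text
blue top [59.1 58.1] [139.1  58.9] tilt 0.3
side 0.59 [232.2, 182.4] 197 med [454.1 110.1  51.3] dir [-0.251 -0.915 -0.316] ext [-47.8  36.3] zr [25.9 62.8]
pos [455.3  93.8  53.1] yaw -12.09 F [ 0.1 -0.2 -4.2] w 26.2 | lin [-0.9 -0.8 16.1] yaw 0.0002
```

View pics/w8.png

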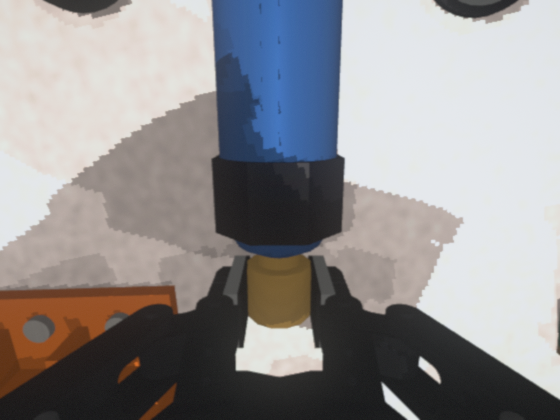

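View pics/s8.png

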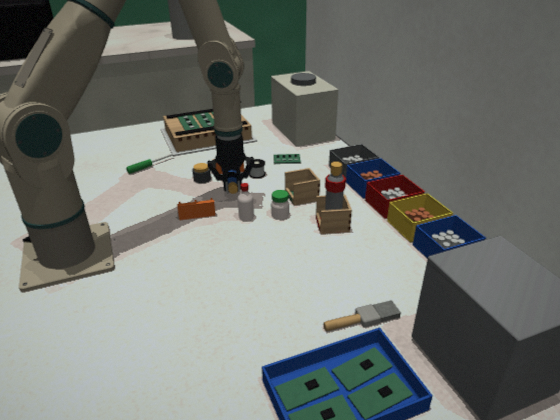

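Request:
step_arm --pt "0 0 4" --pt "0 0 8" --pt "0 0 12" --pt "0 0 15" --pt "0 0 16" --pt "0 0 16" --yaw '[0,0,0,0,0,0]' --gripper '[-1,-1,-1,-1,-1,-1]'

```text
clock: 16.28
eef_pos: [455.3, 93.6, 37.2]
tool_rot: [-3.142, 0.0, -0.212]
force: [-0.2, -1.3, -1.0]
width: 25.7
```

Request:
step_arm --pt "0 0 0" --pt "0 0 0" --pt "0 0 0" --yaw '[0,0,0]' --gripper '[-0.39,-0.39,-0.39]'

```text
clock: 16.53
eef_pos: [455.5, 93.7, 37.3]
tool_rot: [3.141, -0.0, -0.211]
force: [-0.2, -1.1, -1.7]
width: 26.3
```

Request:
step_arm --pt "0 0 0" --pt "0 0 0" --pt "0 0 0" --yaw '[0,0,0]' --gripper '[-0.37,-0.37,-0.37]'

```text
clock: 16.78
eef_pos: [455.6, 93.8, 37.3]
tool_rot: [-3.142, -0.0, -0.211]
force: [-0.6, -1.2, -1.1]
width: 26.9
```

Request:
step_arm --pt "0 0 0" --pt "0 0 0" --pt "0 0 0" --yaw '[0,0,0]' --gripper '[-0.35,-0.35,-0.35]'

```text
clock: 17.03
eef_pos: [455.5, 93.8, 37.3]
tool_rot: [-3.142, -0.0, -0.211]
force: [1.0, -0.9, -1.5]
width: 28.0
```

Request:
step_arm --pt "0 -1 -2" --pt "0 -1 -5" --pt "0 -1 -8" --pt "0 -1 -11" --pt "0 -1 -12" --pt "0 -1 -12" --yaw '[0,0,0,0,0,0]' --gripper '[-0.35,-0.35,-0.35,-0.35,-0.35,-0.35]'

```text
clock: 17.53
eef_pos: [455.7, 94.3, 49.7]
tool_rot: [3.141, -0.001, -0.211]
force: [-0.6, -4.5, -2.8]
width: 27.6
```

```bash
python3 -c "
from h import *
tilt('9')"
```

```text
blue top [57.  47.8] [141.   52.7] tilt 2.8
side 0.73 [228.5, 183.6] 214 med [454.9 111.6  46.2] dir [-0.254 -0.942 -0.22 ] ext [-55.1  37.2] zr [24.8 57.3]
pos [455.6  94.4  49.2] yaw -12.12 F [-1.2 -3.6 -1.3] w 27.2 | lin [-1.  -0.1 12.2] yaw -0.0003
```

View pics/w9.png

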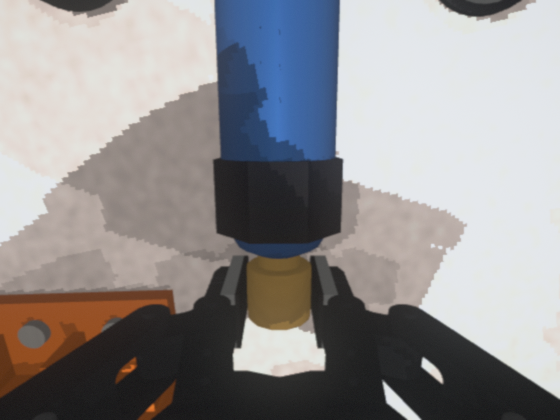

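```bash
cat >> h.py <<'E'
def knob(n):
    im=save('wrist','w%s.png'%n); hs=cv2.cvtColor(im['frame'],cv2.COLOR_RGB2HSV).astype(int)
    m=(hs[...,0]>8)&(hs[...,0]<30)&(hs[...,1]>110); m[:, :235]=0; m[:,325:]=0; m[:150]=0; m[360:]=0
    p=pts(im,m); s=(p[:,:2]-M)@f; z=ctrl.read_state()['eef_pos'][2]
    print('knob n',len(p),'ztop-TCP',np.percentile(p[:,2],[50,90,97]).round(1)-z,'s',np.percentile(s,[2,98]).round(1),'zr',np.percentile(p[:,2],[2,98]).round(1))
    b=(hs[...,0]>95)&(hs[...,0]<130)&(hs[...,1]>110); b[:,:190]=0;b[:,370:]=0; b[300:]=0
    q=pts(im,b); s=(q[:,:2]-M)@f; L=[]
    for a in np.arange(s.min(),s.max()-4,4):
        mm=(s>a)&(s<a+4)
        if mm.sum()>40: L.append((a+2,np.percentile(q[mm,2],95)))
    L=np.array(L)
    if len(L)>3: 
        k=np.polyfit(L[:,0],L[:,1],1); th=np.arctan(k[0]); 
        # top line: axis offset 22.5 ; predicted at foot on bench
        ax0=k[1]-22.5/np.cos(th); # axis height at s=0
        # foot centre at s=24 sin th -> axis height there
        print('tilt',np.degrees(th).round(1),'footcentre z(at wall) ',(ax0+k[0]*24*np.sin(th)).round(1),'expected',(24*np.cos(th)).round(1), 'range',L[0].round(1),L[-1].round(1))
    delta(*(M+f*164),37,-12.1)
E
python3 -c "
from h import *
knob('10')"
```

```text
knob n 4183 ztop-TCP [-2.39385961  0.20614039  0.80614039] s [148.5 174. ] zr [35.5 50.1]
tilt 1.9 footcentre z(at wall)  27.1 expected 24.0 range [57.5 49.6] [141.5  52.2]
pos [455.6  94.4  49.2] yaw -12.12 F [-0.9 -4.7 -3.1] w 28.0 | lin [-1.  -0.1 12.2] yaw -0.0003
```

Request:
step_arm --pt "0 1 0" --pt "0 2 0" --pt "0 2 0" --pt "0 2 0" --yaw '[0,0,0,0]' --gripper '[-0.35,-0.35,-0.35,-0.35]'

```text
clock: 18.12
eef_pos: [455.6, 93.9, 49.4]
tool_rot: [-3.14, -0.0, -0.21]
force: [-0.7, 0.5, -2.3]
width: 27.8
```

```bash
python3 -c "
from h import *
knob('11')"
```

```text
knob n 4200 ztop-TCP [-2.45713422  0.24286578  0.74286578] s [148.9 174.3] zr [35.5 50.3]
tilt 1.9 footcentre z(at wall)  27.0 expected 24.0 range [57.7 49.3] [141.7  52.3]
pos [455.6  93.9  49.4] yaw -12.04 F [-0.5  1.3 -1.5] w 27.9 | lin [-1.1 -0.7 12.4] yaw 0.0011
```

Request:
step_arm --pt "0 0 -4" --pt "0 0 -8" --pt "0 0 -12" --pt "0 0 -16" --pt "0 0 -16" --yaw '[0,0,0,0,0]' --gripper '[-0.35,-0.35,-0.35,-0.35,-0.35]'

```text
clock: 18.58
eef_pos: [455.7, 92.9, 66.2]
tool_rot: [-3.141, -0.001, -0.211]
force: [0.2, 1.2, -2.0]
width: 27.5
```

```bash
python3 -c "
from h import *
knob('12')"
```

```text
knob n 4192 ztop-TCP [-2.85669851  0.34330149  1.24330149] s [149.2 173.9] zr [52.8 67.3]
tilt 7.4 footcentre z(at wall)  27.1 expected 23.8 range [55.7 54.9] [143.7  65.2]
pos [455.5  92.9  65.9] yaw -12.07 F [ 0.  -0.4 -1.5] w 27.6 | lin [-1.3 -1.6 28.9] yaw 0.0005
```

View pics/w12.png

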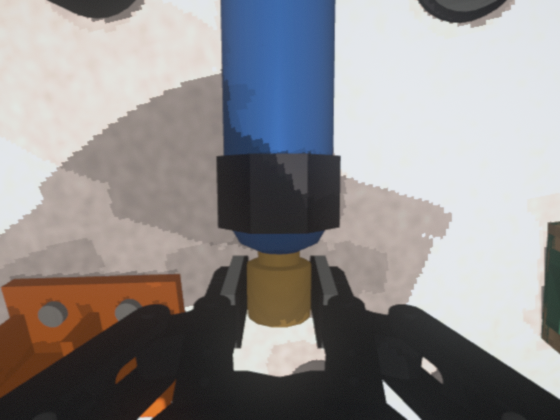

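Request:
step_arm --pt "0 0 -8" --pt "0 -1 -16" --pt "0 -2 -23" --pt "0 -4 -30" --pt "0 -6 -36" --pt "0 -8 -42" --pt "0 -10 -48" --pt "0 -12.5 -54" --yaw '[0,0,0,0,0,0,0,0]' --gripper '[-0.35,-0.35,-0.35,-0.35,-0.35,-0.35,-0.35,-0.35]'

```text
clock: 19.3
eef_pos: [457.9, 105.3, 119.9]
tool_rot: [-3.142, 0.0, -0.211]
force: [-0.1, 1.1, -2.9]
width: 27.6
```

```bash
python3 -c "
from h import *
knob('13')"
```

```text
knob n 3960 ztop-TCP [-7.28042203 -1.48042203 -0.08042203] s [135.5 157.4] zr [101.9 120.9]
tilt 27.8 footcentre z(at wall)  24.1 expected 21.2 range [30.7 58. ] [130.7 106. ]
pos [458.5 105.9 120.7] yaw -12.04 F [ 0.4 -1.5  0.5] w 27.7 | lin [-1.4 11.7 83.7] yaw 0.001
```

View pics/w13.png

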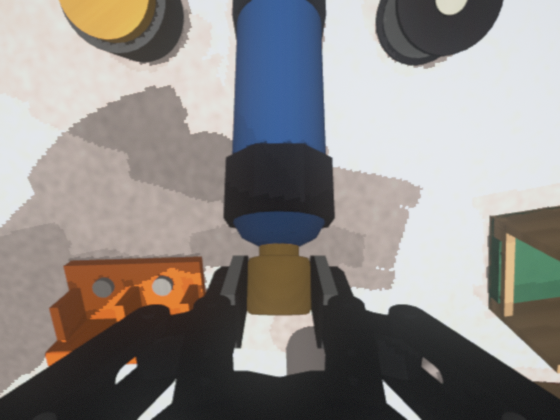

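Request:
step_arm --pt "0 -3 -6" --pt "0 -7 -13" --pt "0 -11.5 -19" --pt "0 -16 -25" --pt "0 -21 -30" --pt "0 -27 -35.5" --pt "0 -33 -40" --pt "0 -40 -44.5" --yaw '[0,0,0,0,0,0,0,0]' --gripper '[-0.35,-0.35,-0.35,-0.35,-0.35,-0.35,-0.35,-0.35]'

```text
clock: 20.02
eef_pos: [466.4, 144.3, 164.4]
tool_rot: [3.141, -0.0, -0.211]
force: [0.1, -1.2, -1.1]
width: 27.9
```

```bash
python3 -c "
from h import *
knob('14');save('side','s14.png')"
```

```text
knob n 4189 ztop-TCP [-9.46547195 -3.16547195 -1.86547195] s [ 98.  127.1] zr [139.  163.3]
tilt 47.6 footcentre z(at wall)  24.7 expected 16.2 range [20.9 56.5] [100.9 136.1]
pos [467.2 145.9 165. ] yaw -12.0 F [ 0.5 -3.1  4.6] w 27.8 | lin [ -1.6  52.7 128. ] yaw 0.0017
```

View pics/w14.png

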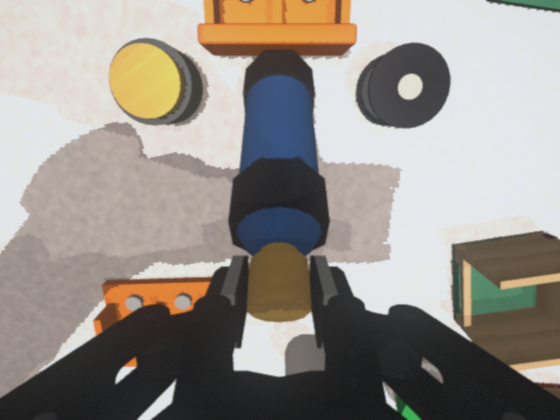

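View pics/s14.png

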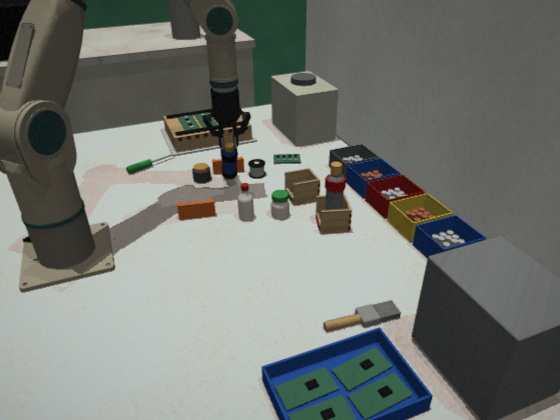

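Request:
step_arm --pt "0 -5 -4" --pt "0 -11 -7" --pt "0 -17 -9.5" --pt "0 -23 -12" --pt "0 -29 -14" --pt "0 -35 -15.5" --pt "0 -41 -17" --pt "0 -47 -18" --yaw '[0,0,0,0,0,0,0,0]' --gripper '[-0.35,-0.35,-0.35,-0.35,-0.35,-0.35,-0.35,-0.35]'

```text
clock: 20.78
eef_pos: [476.3, 190.8, 182.0]
tool_rot: [-3.141, -0.0, -0.211]
force: [0.2, -0.8, 0.1]
width: 27.7
```

```bash
python3 -c "
from h import *
knob('15');delta(*(M+f*24),181,-12.1)"
```

```text
knob n 4091 ztop-TCP [-8.06420284 -4.66420284 -3.76420284] s [53.7 81.4] zr [158.4 178.5]
tilt 55.9 footcentre z(at wall)  57.4 expected 13.5 range [22.4 92.4] [ 62.4 146.5]
pos [476.7 192.3 182.1] yaw -11.99 F [ 0.7 -0.2  2.1] w 27.8 | lin [ -1.3 100.  145.1] yaw 0.0019
pos [476.7 192.3 182.1] yaw -11.99 F [ 0.7 -0.2  2.1] w 27.8 | lin [ -1.1 -40.    1.1] yaw 0.0019
```

View pics/w15.png

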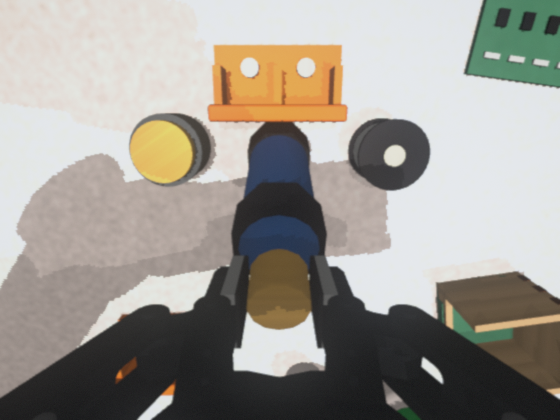

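Request:
step_arm --pt "0 -5 -1" --pt "0 -10 -1" --pt "0 -15 -1" --pt "0 -20 -1" --pt "0 -25 -0.5" --pt "0 -30 0" --pt "0 -35 0.5" --pt "0 -39 1" --yaw '[0,0,0,0,0,0,0,0]' --gripper '[-0.35,-0.35,-0.35,-0.35,-0.35,-0.35,-0.35,-0.35]'

```text
clock: 21.5
eef_pos: [484.6, 229.2, 180.9]
tool_rot: [-3.141, -0.0, -0.211]
force: [-0.3, 0.8, 3.5]
width: 28.1
```

```bash
python3 -c "
from h import *
knob('16');delta(*(M+f*24),181,-12.1);cyl('side','s16.png')"
```

```text
knob n 6406 ztop-TCP [-10.00538564  -3.80538564  -3.40538564] s [-14.7  41.3] zr [  9.4 177.4]
tilt 10.2 footcentre z(at wall)  120.3 expected 23.6 range [ 10.8 143. ] [ 26.8 146.2]
pos [484.7 230.1 180.7] yaw -12.01 F [0.8 1.  4.8] w 27.6 | lin [ -1.2 138.6 143.7] yaw 0.0017
pos [484.7 230.1 180.7] yaw -12.01 F [0.8 1.  4.8] w 27.6 | lin [-1.  -1.4 -0.3] yaw 0.0017
side 0.69 [225.5, 155.7] 773 med [476.2 210.6  84.7] dir [ 0.117  0.301 -0.947] ext [-83.  157.2] zr [ -3.2 175.2]
```

View pics/w16.png

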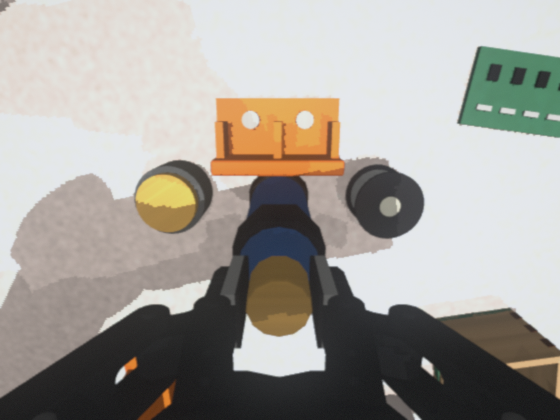

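View pics/s16.png

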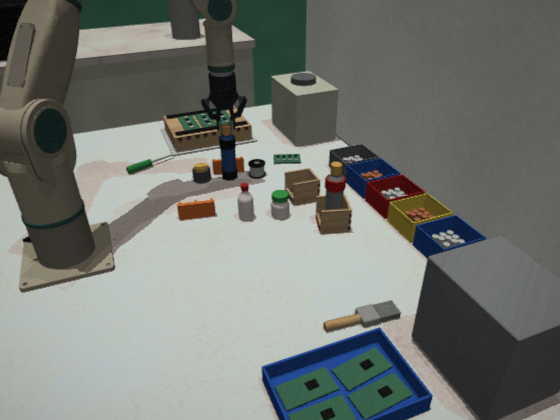

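Request:
step_arm --pt "0 -1 0" --pt "0 -2 0" --pt "0 -2 0" --pt "0 -2 0" --pt "0 -2 0" --yaw '[0,0,0,0,0]' --gripper '[-0.35,-0.35,-0.35,-0.35,-0.35]'

```text
clock: 22.07
eef_pos: [484.6, 230.1, 180.7]
tool_rot: [3.142, 0.0, -0.211]
force: [0.3, 0.4, 2.1]
width: 27.8
```

```bash
cat >> h.py <<'E'
def up(n,name='side'):
    im=save(name,'%s%s.png'%(name[0],n)); r=cams.regions_of(name,'cylinder')[0]
    p=pts(im,r['pixels']); print(r['conf'],r['pixel'],len(p))
    L=[]
    for z in range(10,180,10):
        m=(p[:,2]>z)&(p[:,2]<z+10)
        if m.sum()>8: L.append((z+5,*np.median(p[m,:2],0)))
    L=np.array(L); print(L.round(1).tolist())
E
python3 -c "
from h import *
delta(*(M+f*24),181,-12.1);up('17');up('17','top')"
```

```text
pos [484.6 230.1 180.7] yaw -12.11 F [0.3 0.4 2.1] w 27.8 | lin [-1.  -1.4 -0.3] yaw -0.0001
0.68 [225.8, 153.8] 824
[[15.0, 476.5, 209.2], [25.0, 475.6, 211.9], [35.0, 476.0, 211.4], [45.0, 475.6, 211.0], [55.0, 474.1, 209.5], [65.0, 474.2, 209.9], [75.0, 473.8, 210.0], [85.0, 474.4, 209.9], [95.0, 473.3, 209.0], [105.0, 474.6, 206.4], [115.0, 471.0, 206.5], [125.0, 474.1, 206.0], [135.0, 475.3, 210.3], [145.0, 477.2, 216.1], [155.0, 476.6, 214.4], [165.0, 474.8, 215.6], [175.0, 477.6, 220.7]]
0.94 [158.6, 233.1] 459
[[15.0, 479.7, 207.6], [25.0, 477.3, 209.6], [35.0, 479.1, 211.7], [45.0, 473.2, 211.1], [55.0, 474.7, 209.9], [65.0, 478.1, 209.0], [75.0, 473.0, 208.4], [85.0, 478.2, 206.9], [95.0, 472.5, 208.1], [115.0, 471.8, 205.9], [125.0, 477.1, 204.2], [135.0, 476.9, 208.4], [145.0, 479.6, 213.8], [165.0, 477.5, 214.3], [175.0, 481.3, 219.5]]
```

Request:
step_arm --pt "0 -1 0" --pt "0 -2 0" --pt "0 -3 0" --pt "0 -4 0" --pt "0 -4 0" --pt "0 -4 0" --yaw '[0,0,0,0,0,0]' --gripper '[-0.35,-0.35,-0.35,-0.35,-0.35,-0.35]'

```text
clock: 22.77
eef_pos: [485.2, 234.2, 180.4]
tool_rot: [3.141, 0.001, -0.211]
force: [0.1, 0.6, -2.9]
width: 27.5
```

```bash
python3 -c "
from h import *
delta(*(M+f*24),181,-12.1);up('18')"
```

```text
pos [485.2 234.2 180.4] yaw -12.08 F [ 0.1  0.6 -2.9] w 27.5 | lin [-0.7  2.7 -0.6] yaw 0.0004
0.85 [224.6, 154.7] 802
[[15.0, 476.0, 211.0], [25.0, 473.5, 211.3], [35.0, 478.0, 213.2], [45.0, 475.8, 212.4], [55.0, 475.4, 212.0], [65.0, 475.3, 211.5], [75.0, 473.4, 211.0], [85.0, 475.2, 212.1], [95.0, 473.3, 212.4], [105.0, 474.2, 210.2], [115.0, 475.3, 209.4], [125.0, 475.3, 207.2], [135.0, 473.4, 214.5], [145.0, 476.3, 219.8], [155.0, 476.4, 217.6], [165.0, 476.0, 217.6], [175.0, 478.3, 225.5]]
```

Request:
step_arm --pt "0 0 1" --pt "0 0 2" --pt "0 0 2" --pt "0 0 2" --yaw '[0,0,0,0]' --gripper '[-0.35,-0.35,-0.35,-0.35]'

```text
clock: 23.2
eef_pos: [486.2, 234.6, 179.5]
tool_rot: [-3.14, -0.001, -0.211]
force: [0.6, 1.1, 4.4]
width: 27.7
```

Request:
step_arm --pt "0 0 0" --pt "0 0 0" --pt "0 0 0" --yaw '[0,0,0]' --gripper '[-0.33,-0.3,-0.25]'

```text
clock: 23.45
eef_pos: [485.3, 233.8, 178.6]
tool_rot: [3.141, 0.0, -0.211]
force: [0.1, 0.3, -0.5]
width: 31.7
```

```bash
python3 -c "
from h import *
delta(*(M+f*24),181,-12.1);up('19')"
```

```text
pos [485.3 233.8 178.6] yaw -12.1 F [ 0.1  0.3 -0.5] w 31.7 | lin [-0.8  2.4 -2.4] yaw -0.0
0.66 [226.1, 154.0] 729
[[15.0, 479.0, 209.7], [25.0, 471.6, 209.4], [35.0, 475.1, 210.6], [45.0, 476.3, 212.2], [55.0, 475.3, 212.0], [65.0, 475.5, 211.6], [75.0, 473.8, 211.7], [85.0, 476.1, 211.6], [95.0, 472.2, 212.0], [105.0, 472.5, 210.6], [115.0, 473.3, 209.9], [125.0, 473.1, 210.5], [135.0, 472.8, 215.4], [145.0, 477.8, 222.5], [155.0, 477.0, 219.9], [165.0, 475.5, 220.1], [175.0, 478.5, 223.7]]
```

Request:
step_arm --pt "0 0 0" --pt "0 0 0" --pt "0 0 0" --pt "0 0 -15" --pt "0 0 -40" --pt "0 0 -70" --pt "0 0 -95" --pt "0 0 -100" --yaw '[0,0,0,0,0,0,0,0]' --gripper '[0.2,0.6,1,1,1,1,1,1]'

```text
clock: 24.22
eef_pos: [487.8, 234.3, 282.7]
tool_rot: [-3.138, -0.005, -0.211]
force: [0.3, -0.5, 0.1]
width: 85.8
```

```bash
python3 -c "
from h import *
up('20');up('20','top');up('20','wrist')
im=cams.get_image('wrist'); r=cams.regions_of('wrist','cylinder_knob')
for k in r[:2]:
    p=pts(im,k['pixels']);print(k['conf'],k['pixel'],np.percentile(p,[2,50,98],axis=0))
delta(*(M+f*24),281,-12.1)"
```

```text
0.9 [226.2, 154.9] 839
[[15.0, 474.7, 212.5], [25.0, 475.8, 210.8], [35.0, 477.8, 213.9], [45.0, 479.0, 213.7], [55.0, 475.8, 213.5], [65.0, 476.7, 213.1], [75.0, 472.6, 213.6], [85.0, 475.5, 211.6], [95.0, 476.8, 212.3], [105.0, 472.4, 211.3], [115.0, 476.2, 210.0], [125.0, 475.9, 210.0], [135.0, 476.6, 215.7], [145.0, 477.4, 222.4], [155.0, 477.6, 220.7], [165.0, 476.6, 220.2], [175.0, 480.2, 225.0]]
0.86 [154.7, 236.6] 539
[[15.0, 471.6, 208.9], [25.0, 481.4, 209.0], [35.0, 473.0, 211.4], [45.0, 475.7, 210.9], [55.0, 479.9, 210.8], [65.0, 475.3, 210.4], [75.0, 474.4, 211.7], [85.0, 477.3, 210.4], [95.0, 474.9, 210.9], [115.0, 476.5, 209.6], [125.0, 476.0, 208.6], [135.0, 475.9, 219.3], [145.0, 478.8, 220.4], [165.0, 482.2, 218.5], [175.0, 483.8, 228.5]]
0.82 [277.6, 200.7] 3831
[[15.0, 504.7, 245.7], [25.0, 481.8, 246.8], [35.0, 491.9, 249.3], [45.0, 488.3, 252.8], [55.0, 490.4, 251.9], [65.0, 489.8, 251.8], [75.0, 489.8, 252.1], [85.0, 488.5, 252.1], [95.0, 489.4, 253.5], [105.0, 489.2, 254.9], [115.0, 490.5, 253.7], [125.0, 490.1, 253.5], [135.0, 490.1, 244.2], [145.0, 488.4, 242.4], [155.0, 488.2, 244.0], [165.0, 487.5, 244.0], [175.0, 485.2, 233.0]]
0.82 [280.9, 200.5] [[463.56119398 219.71158776  29.20903101]
 [487.17532198 241.55496541 141.23704776]
 [507.98249791 255.69326408 176.47177741]]
pos [484.9 233.9 277.7] yaw -12.1 F [-0.5 -0.2  0.1] w 85.1 | lin [-0.5  2.5 -3.3] yaw 0.0001
```

View pics/w20.png

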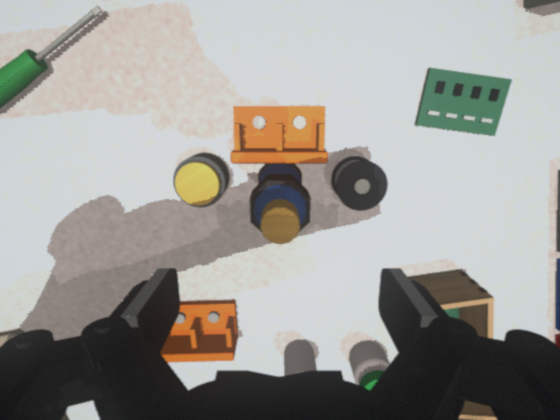

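View pics/s20.png

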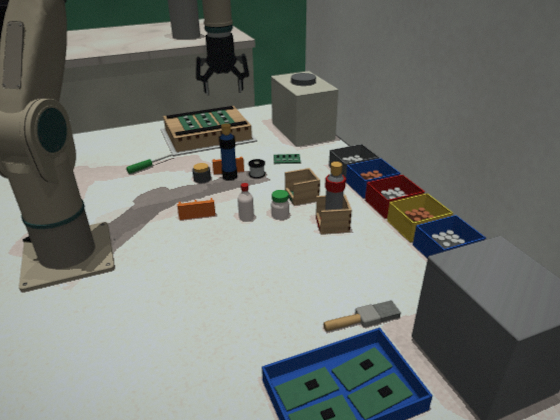

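Request:
step_arm --pt "0 0 20" --pt "0 0 45" --pt "0 0 65" --pt "0 0 82" --pt "0 0 94" --pt "0 0 101" --pt "0 0 101" --pt "0 0 101" --yaw '[0,0,0,0,0,0,0,0]' --gripper '[0.4,0.4,0.4,0.4,0.4,0.4,0.4,0.4]'

```text
clock: 25.28
eef_pos: [485.6, 233.9, 177.6]
tool_rot: [3.141, 0.0, -0.211]
force: [1.4, -0.1, -0.2]
width: 60.2
```

```bash
python3 -c "
from h import *
save('wrist','w21.png')
delta(485.2,233,177,-12.1)"
```

```text
pos [486.  234.1 178.2] yaw -12.1 F [ 0.2  0.8 -0.1] w 59.7 | lin [-0.5  1.2  1.2] yaw -0.0
```

View pics/w21.png

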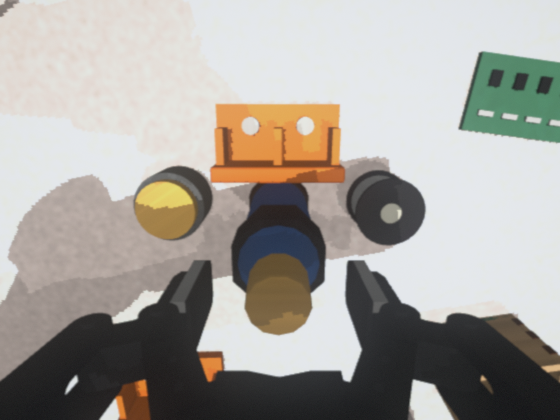

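Request:
step_arm --pt "0 0 0" --pt "0 0 0" --pt "0 0 0" --pt "0 0 0" --pt "0 0 0" --pt "0 0 0" --pt "0 0 0" --pt "0 0 0" --yaw '[0,0,0,0,0,0,0,0]' --gripper '[0,-0.2,-0.3,-0.36,-0.5,-1,-1,-1]'

```text
clock: 26.0
eef_pos: [485.9, 234.4, 178.6]
tool_rot: [-3.14, -0.001, -0.211]
force: [-0.4, 0.3, 6.9]
width: 26.3
```

Request:
step_arm --pt "0 0 -4" --pt "0 0 -8" --pt "0 0 -12" --pt "0 0 -16" --pt "0 0 -20" --pt "0 0 -22" --pt "0 0 -22" --yaw '[0,0,0,0,0,0,0]' --gripper '[-1,-1,-1,-1,-1,-1,-1]'

```text
clock: 26.58
eef_pos: [485.8, 234.2, 200.3]
tool_rot: [-3.141, -0.001, -0.211]
force: [0.8, 0.1, -3.8]
width: 25.5
```

```bash
python3 -c "
from h import *
up('22');up('22','top')
delta(485.2,233,177,-12.1)"
```

```text
0.75 [226.3, 148.0] 825
[[25.0, 476.6, 210.7], [35.0, 476.2, 210.7], [45.0, 473.4, 212.7], [55.0, 475.2, 212.5], [65.0, 476.7, 212.5], [75.0, 473.4, 212.8], [85.0, 474.8, 212.9], [95.0, 473.6, 212.9], [105.0, 476.1, 212.4], [115.0, 473.8, 211.9], [125.0, 475.5, 210.6], [135.0, 475.0, 210.8], [145.0, 474.9, 210.7], [155.0, 474.4, 213.6], [165.0, 477.9, 222.0], [175.0, 477.4, 221.6]]
0.65 [151.4, 234.0] 519
[[25.0, 486.4, 207.4], [35.0, 475.2, 209.8], [45.0, 474.8, 211.6], [55.0, 476.0, 211.3], [65.0, 478.0, 210.8], [75.0, 471.9, 213.3], [85.0, 479.5, 210.9], [95.0, 476.3, 210.4], [105.0, 475.0, 211.0], [115.0, 478.1, 210.6], [135.0, 477.2, 208.8], [145.0, 478.6, 208.7], [155.0, 477.7, 213.8], [165.0, 480.7, 217.6]]
pos [485.4 234.1 199.6] yaw -12.09 F [ 0.6  0.  -2.7] w 25.4 | lin [ 0.1  1.1 22.6] yaw 0.0002
```

Request:
step_arm --pt "0 0 -8" --pt "0 0 -22" --pt "0 0 -40" --pt "0 0 -60" --pt "0 0 -80" --pt "0 0 -95" --pt "0 0 -103" --pt "0 0 -105" --yaw '[0,0,0,0,0,0,0,0]' --gripper '[-1,-1,-1,-1,-1,-1,-1,-1]'

```text
clock: 27.45
eef_pos: [486.3, 234.2, 306.4]
tool_rot: [-3.14, -0.002, -0.211]
force: [0.6, 0.9, -3.8]
width: 26.1
```

```bash
python3 -c "
from h import *
delta(625,150,305,-12.1);delta(644,31,305,-12.1)"
```

```text
pos [486.3 234.2 306.4] yaw -12.1 F [ 0.6  0.9 -3.8] w 26.1 | lin [153.3  53.2   1.4] yaw 0.0
pos [486.3 234.2 306.4] yaw -12.1 F [ 0.6  0.9 -3.8] w 26.1 | lin [196.8 165.6   1.4] yaw 0.0
```

Gentle horizontal move, small accelerations.

Request:
step_arm --pt "3 1 0" --pt "10 4 0" --pt "22 8 0" --pt "38 13 0" --pt "57 20 0" --pt "77 27 0" --pt "97 34 0" --pt "115 40 0" --yaw '[0,0,0,0,0,0,0,0]' --gripper '[-1,-1,-1,-1,-1,-1,-1,-1]'

```text
clock: 28.12
eef_pos: [590.6, 169.1, 303.3]
tool_rot: [3.14, 0.001, -0.212]
force: [-0.0, 0.3, -3.8]
width: 25.8
```

Request:
step_arm --pt "15 5 0" --pt "26 9 0" --pt "33 11 0" --pt "36 12.5 0" --pt "38 13 0" --pt "38 13 0" --pt "38 13 0" --yaw '[0,0,0,0,0,0,0]' --gripper '[-1,-1,-1,-1,-1,-1,-1]'

```text
clock: 28.7
eef_pos: [623.4, 151.1, 304.7]
tool_rot: [-3.141, 0.001, -0.21]
force: [-0.8, 0.7, -3.5]
width: 25.8
```

Run:
```python
from h import *
up('23')
im=save('wrist','w23.png')
for r in cams.regions_of('wrist','green_bay')[:2]:
    p=pts(im,r['pixels']); print(r['conf'],r['pixel'],len(p),np.percentile(p,[2,98],axis=0).round(1).tolist())
    q=p[(p[:,2]>66)&(p[:,2]<74)]
    if len(q): print(cv2.minAreaRect(q[:,:2].astype(np.float32)),len(q))
delta(644,31,305,-12.1)
```

```text
0.7 [278.1, 117.5] 909
[[125.0, 609.0, 127.4], [135.0, 610.0, 127.2], [145.0, 606.3, 128.1], [155.0, 609.6, 129.4], [165.0, 609.5, 129.3], [175.0, 609.4, 128.9]]
0.7 [337.6, 248.6] 1173 [[661.0, 9.1, 4.1], [684.5, 70.2, 70.7]]
((671.2608642578125, 36.93354034423828), (66.259521484375, 26.14014434814453), 87.19129180908203) 385
pos [623.7 150.9 305. ] yaw -12.04 F [ 0.7  0.5 -4.1] w 26.3 | lin [ 44.9 113.   -0. ] yaw 0.0011
```

View pics/w23.png

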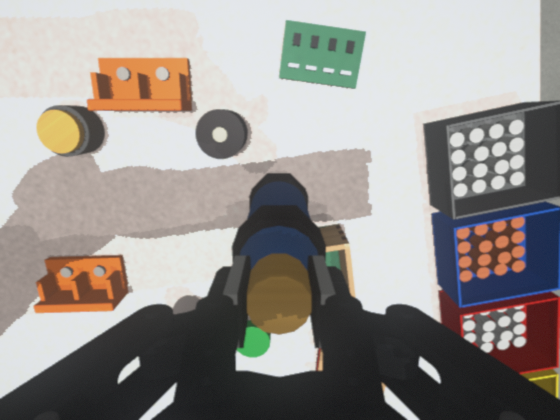

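Request:
step_arm --pt "1 2 0" --pt "4 10 0" --pt "8 20 0" --pt "14 34 0" --pt "20 50 0" --pt "26 66 0" --pt "32 81 0" --pt "37 94 0" --yaw '[0,0,0,0,0,0,0,0]' --gripper '[-1,-1,-1,-1,-1,-1,-1,-1]'

```text
clock: 29.57
eef_pos: [640.7, 46.7, 305.1]
tool_rot: [3.14, -0.001, -0.214]
force: [-0.5, 0.2, -3.0]
width: 26.1
```

Request:
step_arm --pt "4 9 0" --pt "6 14 0" --pt "7 17 0" --pt "8 19 0" --pt "8 19 0" --pt "8 19 0" --yaw '[0,0,0,0,0,0]' --gripper '[-1,-1,-1,-1,-1,-1]'

```text
clock: 30.07
eef_pos: [644.4, 31.4, 304.6]
tool_rot: [-3.141, 0.0, -0.21]
force: [-0.3, -0.4, -3.1]
width: 26.3
```

Run:
```python
from h import *
up('24')
im=save('top','t24.png')
for r in cams.regions_of('top','green_bay')[:2]:
    p=pts(im,r['pixels']); print(r['conf'],r['pixel'],len(p),np.percentile(p,[2,98],axis=0).round(1).tolist())
delta(644,30.5,190,-12.1)
```

```text
0.89 [302.0, 131.2] 1027
[[125.0, 635.7, 6.9], [135.0, 628.8, 7.8], [145.0, 629.1, 8.9], [155.0, 630.1, 9.9], [165.0, 629.0, 10.3], [175.0, 630.3, 9.4]]
0.84 [240.0, 183.9] 713 [[604.3, -9.5, 1.4], [678.0, 68.8, 73.5]]
pos [644.3  31.1 304.7] yaw -12.03 F [-0.1  0.3 -3.4] w 26.0 | lin [ -0.2   0.7 114.7] yaw 0.0012
```

View pics/s24.png

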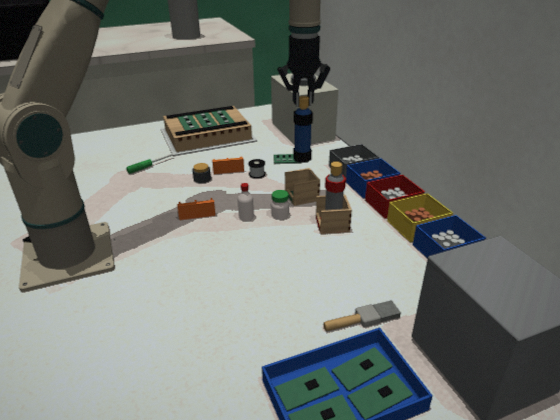

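Request:
step_arm --pt "0 0 6" --pt "0 0 18" --pt "0 0 34" --pt "0 0 52" --pt "0 0 70" --pt "0 0 86" --pt "0 0 98" --pt "0 0 104" --yaw '[0,0,0,0,0,0,0,0]' --gripper '[-1,-1,-1,-1,-1,-1,-1,-1]'

```text
clock: 30.93
eef_pos: [643.0, 30.7, 198.0]
tool_rot: [3.141, 0.004, -0.211]
force: [-0.2, 1.0, -4.0]
width: 25.7
```

Request:
step_arm --pt "0 0 2" --pt "0 0 4" --pt "0 0 6" --pt "0 0 8" --pt "0 0 9" --pt "0 0 10" --pt "0 0 10" --yaw '[0,0,0,0,0,0,0]' --gripper '[-1,-1,-1,-1,-1,-1,-1]'

```text
clock: 31.52
eef_pos: [644.4, 30.4, 190.9]
tool_rot: [-3.141, -0.0, -0.211]
force: [0.0, 0.0, -2.8]
width: 26.0
```

Run:
```python
from h import *
up('25'); 
delta(644,30.5,184.6,-12.1)
```

```text
0.83 [299.9, 160.7] 640
[[65.0, 626.8, 10.7], [75.0, 630.4, 8.7], [85.0, 631.5, 8.0], [95.0, 632.8, 8.9], [105.0, 630.4, 9.1], [115.0, 629.6, 9.9], [125.0, 629.6, 7.6], [135.0, 628.4, 6.5], [145.0, 629.8, 10.6], [155.0, 634.2, 18.0], [165.0, 635.7, 16.3], [175.0, 635.0, 15.9]]
pos [644.4  30.3 191. ] yaw -12.09 F [ 0.7 -0.5 -4.1] w 25.6 | lin [-0.5 -0.1  6.4] yaw 0.0002
```

Request:
step_arm --pt "0 0 1" --pt "0 0 2" --pt "0 0 3" --pt "0 0 4" --pt "0 0 4" --pt "0 0 4" --yaw '[0,0,0,0,0,0]' --gripper '[-1,-1,-1,-1,-1,-1]'

```text
clock: 32.12
eef_pos: [644.3, 30.4, 186.7]
tool_rot: [3.142, 0.0, -0.211]
force: [0.5, -0.3, -3.9]
width: 26.2
```

Request:
step_arm --pt "0 0 0.5" --pt "0 0 1" --pt "0 0 1.5" --pt "0 0 1.5" --yaw '[0,0,0,0]' --gripper '[-1,-1,-1,-1]'

```text
clock: 32.45
eef_pos: [644.3, 30.4, 185.2]
tool_rot: [-3.142, 0.0, -0.211]
force: [0.4, -0.5, -2.9]
width: 26.3
```

Request:
step_arm --pt "0 0 0.5" --pt "0 0 1" --pt "0 0 1.5" --pt "0 0 1.5" --yaw '[0,0,0,0]' --gripper '[-1,-1,-1,-1]'

```text
clock: 32.78
eef_pos: [644.6, 30.2, 184.7]
tool_rot: [-3.141, -0.001, -0.211]
force: [-2.1, 1.2, 4.4]
width: 25.7
```

Request:
step_arm --pt "0 0 0" --pt "0 0 0" --pt "0 0 0" --pt "0 0 0" --pt "0 0 0" --pt "0 0 0" --pt "0 0 0" --yaw '[0,0,0,0,0,0,0]' --gripper '[-0.38,-0.35,-0.32,-0.28,-0.2,0.1,0.4]'

```text
clock: 33.37
eef_pos: [644.4, 30.3, 183.6]
tool_rot: [3.141, 0.0, -0.211]
force: [0.4, -0.0, 0.2]
width: 57.5
```

Request:
step_arm --pt "0 0 0" --pt "0 0 0" --pt "0 0 -5" --pt "0 0 -20" --pt "0 0 -45" --pt "0 0 -70" --pt "0 0 -95" --pt "0 0 -110" --yaw '[0,0,0,0,0,0,0,0]' --gripper '[0.5,0.5,0.5,0.5,0.5,0.5,0.5,0.5]'

```text
clock: 34.03
eef_pos: [645.3, 29.8, 297.1]
tool_rot: [-3.141, -0.004, -0.211]
force: [0.8, -0.4, -0.3]
width: 64.3
```

Request:
step_arm --pt "0 -15 0" --pt "0 -40 0" --pt "0 -70 0" --pt "0 -90 0" --pt "0 -100 0" --pt "0 -100 0" --yaw '[0,0,0,0,0,0]' --gripper '[1,1,1,1,1,1]'

```text
clock: 34.53
eef_pos: [665.1, 132.4, 292.4]
tool_rot: [-3.141, 0.002, -0.206]
force: [0.2, 0.3, -0.2]
width: 85.5
```

Run:
```python
from h import *
up('26'); up('26','top'); up('26','wrist'); delta(644,30,300)
for n in ['top','side']:
    im=cams.get_image(n)
    for o in ['stop','green_bay','red_bay','flux_bottle','paste_jar','solder_reel','tip_cleaner','used_cylinder']:
        for r in cams.regions_of(n,o)[:2]:
            p=pts(im,r['pixels']); 
            if len(p): print(n,o,round(r['conf'],2),np.percentile(p,2,axis=0).round(),np.percentile(p,98,axis=0).round())
```

```text
0.91 [302.0, 162.4] 631
[[65.0, 626.8, 10.8], [75.0, 629.4, 8.6], [85.0, 632.4, 7.8], [95.0, 626.8, 9.9], [105.0, 629.0, 8.2], [115.0, 631.6, 7.0], [125.0, 629.5, 7.4], [135.0, 629.1, 7.6], [145.0, 633.1, 15.2], [155.0, 634.7, 17.9], [165.0, 633.8, 14.9], [175.0, 635.5, 20.0]]
0.71 [234.2, 172.1] 525
[[15.0, 621.6, 31.5], [25.0, 621.3, 23.5], [35.0, 625.2, 18.9], [45.0, 625.0, 18.2], [55.0, 623.7, 15.9], [65.0, 624.7, 16.4], [75.0, 624.4, 18.0], [85.0, 625.1, 15.8], [95.0, 623.6, 17.5], [105.0, 622.5, 16.4], [125.0, 621.7, 17.3], [135.0, 623.1, 18.5], [145.0, 634.3, 17.9], [155.0, 632.7, 19.6], [165.0, 631.0, 22.9], [175.0, 637.1, 25.2]]
0.6 [276.6, 294.6] 4506
[[15.0, 666.5, 37.1], [25.0, 662.8, 42.8], [35.0, 653.0, 45.1], [45.0, 648.2, 47.3], [55.0, 649.3, 47.2], [65.0, 648.2, 47.4], [75.0, 649.2, 47.2], [85.0, 648.3, 47.6], [95.0, 648.3, 47.1], [105.0, 648.2, 48.2], [115.0, 649.3, 49.3], [125.0, 649.0, 49.2], [135.0, 648.7, 49.1], [145.0, 648.4, 39.6], [155.0, 646.7, 37.2], [165.0, 646.8, 39.6], [175.0, 646.5, 39.6]]
pos [665.2 126.  294.1] yaw -12.26 F [-0.4  0.1  0.3] w 85.2 | l
[... 421 characters left out ...]
.   8.] [424. 272.  51.]
top used_cylinder 0.9 [ 638. -153.   22.] [ 677. -110.  185.]
side stop 0.97 [439. 243.   1.] [530. 267.  46.]
side stop 0.79 [284.  28.   2.] [377.  49.  48.]
side green_bay 0.93 [600. -12.  -1.] [677.  71.  70.]
side red_bay 0.78 [ 610. -182.    1.] [697. -89.  69.]
side flux_bottle 0.78 [435. -34.  -2.] [510. 138. 104.]
side paste_jar 0.86 [521. -63.  -2.] [577. -14.  70.]
side solder_reel 0.85 [540. 183.  -2.] [587. 234.  42.]
side solder_reel 0.69 [ 635. -157.   60.] [ 679. -125.  181.]
side tip_cleaner 0.68 [368. 219.  -1.] [415. 267.  46.]
side tip_cleaner 0.49 [ 635. -157.   61.] [ 676. -124.  181.]
side used_cylinder 0.96 [ 635. -157.   18.] [801.  91. 181.]
```

View pics/s26.png

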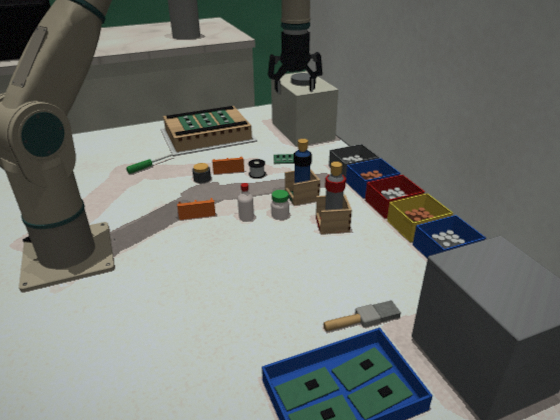

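View pics/w26.png

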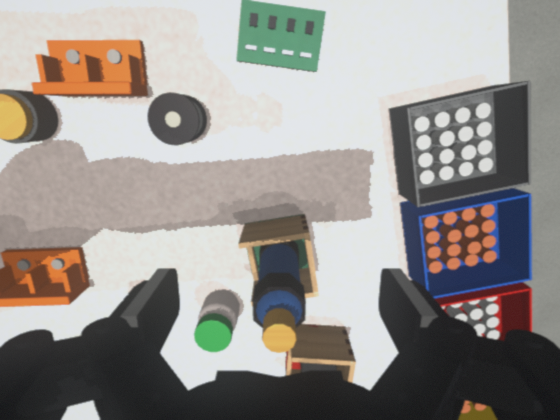

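```bash
python3 -c "
from h import *
print(ctrl.finish_job())"
```

```text
the job is handed in; nothing more can be done
None
```

The blue cylinder is standing upright and free in the green bay, and I handed the job in about 35 s into the 72 s allowed. `ctrl.finish_job()` reports no verdict.

- **Lay down:** I carried the cylinder level to the orange stop farthest from the base. I laid it with its foot against the wall and the valve pointing straight away, then let go.
- **First lift:** With a hard grip on the knob, the cylinder did not turn between the fingers. Its whole length came up about 12–16 mm, still level and with its foot off the bench. I set it straight back down at the wall.
- **Standing up:** I then opened the fingers slightly for a light grip on the knob. The cylinder turned between them as I raised it, with its foot on the bench against the wall as far as pictures and forces showed. It stood upright there and I let go.
- **Into the bay:** I took it again by the knob from above and carried it upright. It touched the bay floor at the height I had worked out, with a force of about 4 N, and I let go.

**Last checks:**
- The pictures show the cylinder upright in the bay. It was set down within about 1 mm of the bay's measured middle.
- The hand is clear, with zero force on it.
- The stop, bays, reel, tip cleaner, bottle and used cylinder measured where they were at the start, within a few mm.
- The top-camera search mistook the bay for the paste jar, but the side camera showed the jar unmoved. I did not measure the brush and circuit board, which look undisturbed in the pictures.
- While tilting, my camera estimate of the angle and foot height disagreed with the arm's position by a few degrees and mm, and more near upright. I went by the forces and pictures there.

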